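# Open the counterweighted board shear and load a strip

### The arm

A 7-joint arm with a two-finger parallel gripper is mounted at the origin on the work surface. World frame = base frame: x ahead of the robot, y to its left, z up, the work surface at z = 0. Lengths are in m, angles in rad, forces in N, time in s.
With the tool pointing down it reaches from about 0.425 to 1.025 m from the base axis. Payload 3.6 kg.
Tool frame: the origin (TCP) lies midway between the tips of the shut fingers; the grasp point (between the pads) lies 19 mm behind it (pinch_z is the distance from the TCP to the grasp point, in m); z points along the fingers, x is the direction in which the jaws open and shut, and the axes are right-handed (so a half turn about z gives the same grasp; the last joint's range is limited). The gripper opens to 85 mm and grips with 20 to 120 N. Pads are 22 mm wide; open, the fingers measure 114 mm over their backs; the gripper's body (76 mm by 85 mm) begins 54 mm behind the grasp point. The pads swing forward as they close: fully open they stand 13 mm farther back than shut.
Start: joints at [-1.204, 0.591, 0.048, 1.609, -0.033, 0.943, -0.034], TCP at [0.322, 0.65, 0.231] pointing down, gripper open.
Joint ranges: [-2.69, 2.69], [-0.47, 2.24], [-1.27, 1.36], [0.19, 2.51], [-1.53, 4.68], [0.08, 2.07], [-3.09, 3.09]. Speed limits (rad/s): [2.57, 2.57, 3.14, 3.14, 3.14, 3.14, 3.14].

### API

Orientations are given as a 3x3 rotation matrix whose columns are the frame's x, y, z axes.
In Python, from workcell import get_state, grab_frame, camera_params, close_job, pinch_z gives the robot as it stands.
- The arm moves only by the tool servo_tool, never from a script. Its argument "motion" is text: rows parted by semicolons, each of 5 numbers parted by spaces: the shift along the tool's x, y, z in m, then the turn about the tool's z in degrees, then the closure in counts, from 0 (fully open) to 255 (shut). In form: x y z turn claw; .... A call has 1 to 10 rows; each row shifts and turns the commanded pose from where the row before left it, along the tool's axes as they then stand; what a row does not reach is not made up. A row lasts 1/8 s, in which the tool goes at most 62.5 mm and 10.7 degrees, less where a joint would pass 70% of its speed; a pose out of reach is approached as far as the arm can. A call is refused whole if a number of a shift passes 0.0625 or a number of a turn 10.7, either way. A call with a gripper value outside its range is refused whole. The fingers move at their own pace and stop on an object; "grip_force" is the grip in N (left out, the last holds). Time passes only in rows, so rows that do not move let the fingers close. It gives the time, the measured TCP pose, the force and the opening at its end, in the units of the state.
- get_state(): the state, without advancing time (a new reading comes with each control period).
- grab_frame(name): name is "side" or "top"; returns (picture, depth): 384x512x3 uint8, red, green, blue; 384x512 float32, m along the optical axis (not along the pixel's ray), 0 where there is no reading.
- camera_params(name): a dict with "intrinsics" (3x3 intrinsics, pixels), "position" and "attitude" of the camera in the world. Camera axes: x right, y up, looking along -z (the intrinsics and any distortion apply to the point x, -y, -z); pixel columns grow to the right and rows downward; lengths in m; the calibration is good to about 2 mm. A picture is of the moment at which its call begins. camera_params takes no time and is no camera call.
- close_job(): hands the job in, once; it reports no verdict.
The state is a dict: "time_s": time; "q": joint angles; "joint_vel": joint speeds; "joint_torque": joint torques, N m; "ee_pos": TCP position; "ee_rot": TCP orientation; "ft_force": force on the tool from outside, world axes, zero at the start; "wrist_torque": the same for the moment, N m; "width": finger opening in m.
Only numpy, scipy, OpenCV 4.12 (cv2) and the standard library are available. Lean on these libraries where they do the work, as an engineer would, in place of code of your own. Each camera call takes 0.05 s, during which the arm holds its last target.

### The job

Get the board shear ready for its next cut: raise the counterweighted blade arm past its balance point and ease it back, never letting it fall or forcing it, until it rests open on its rubber buffer by itself. Then lay the long grey board strip flat on the bed and slide it under the open blade until it is fully home, flush against the side fence and up against the width gauge, without shifting the gauge from its setting. Leave the other things on the bench where they are.

Things in the scene. Friction and masses are not known exactly. Their poses are not given: they have to be found in the camera images.
- shear: Board shear, fixed: dark cast body, flat grey bed, one knife arm along the bed's edge. Origin on the table under the middle of the cutting edge; x points over the edge from bed to gauge (roughly away from the robot), y along the edge to the arm's pivot, z up. Bed top at z 50 mm, x -170 to -2, y -75 to 105. The arm's middle plane is x 15; two bracket cheeks at y 116 to 164 rise to z 119.
- blade_arm (a joint): Arm angle, rad: 0 shut (level), grows as the handle is raised. Shut, the handle takes about 2 to 4 N to lift; this fades to nothing at the balance point, between 0.55 and 1.05 (counterweight mass varies); beyond it the arm falls open by itself, with up to 4 N at the handle, unless held back. It rests when the counterweight sits on the buffer, between 1.28 and 1.65 (set differently each time).
- pivot (a point): Centre of the arm's pivot, fixed at x 15, y 140, z 95 mm in the shear's frame; axes as the shear's; the pivot axis is parallel to x. The arm swings in the shear's y-z plane: shut, it points to -y; at 1.57 rad it points straight up. Its tail with the counterweight, a steel drum 56 mm across, stands at 115 degrees to the arm: shut, it rises to z 210 above y 180; open, it lies back on the buffer.
- handle_grip (a point): Middle of the round wooden handle, 28 mm diameter, 72 mm long, in line with the arm at its free end, 235 mm from the pivot, reaching 27 mm farther out. Shut, it is 91 mm above the table, past the bed's end, free all round; its own y axis points along it to the pivot. Two fingers from above, closing along the shear's x, can hold it, and it turns between them as the arm swings.
- rest: Seat of the buffer on the bracket's foot, at x 15, y 228, z 14 mm in the shear's frame, under the counterweight when open. On it a screw post with a black rubber pad, 26 mm diameter; its height is set within 28 mm and not measured. The rubber gives 1 mm per 16 N or so. The open arm rests on it with 5 to 15 N; 1 N at the handle adds 2.6 N; over 45 N is too much.
- bed_corner (a point): Point on the bed top at the cutting edge, in the plane of the fence's face: x 0, y 90, z 50 mm in the shear's frame; axes as the shear's. The steel side fence stands on the bed at the pivot end: 16 mm high, x -122 to -12, straight face at y 90 looking to -y. Open, the arm stands over the pivot and its knife (x 0 to 4) overhangs the pivot end of the bed only above z 120.
- gauge_face (a point): On the width gauge's face that looks at the bed, at bed-top height and y 67 mm in the shear's frame, the middle of where the strip's end belongs; axes as the shear's. Aluminium bar parallel to the cutting edge, 35 to 60 mm beyond it, y -30 to 85, 10 mm thick, from 22 mm below to 14 mm above the bed top. It slides on rods and is held only by friction: it gives way at about 9 N.
- strip: The long strip of stiff grey board, 160 x 46 x 8 mm, about 60 g, lying flat on the table. Origin at the centre of its underside, x along its length. Either end may go to the gauge.
- offcut: Bystander: shorter piece of the same board, 80 x 46 x 8 mm. Origin at the centre of its underside.
- glue: Bystander: white glue bottle, 54 mm diameter, 145 mm tall, standing. Origin at the centre of its base.
- blank: Bystander: dark wooden knife handle blank 135 x 38 x 26 mm. Origin at the centre of its underside.
- cork_block: Bystander: cork sanding block 100 x 62 x 32 mm. Origin at the centre of its underside.
- rasp: Bystander: rasp with a round wooden handle, 283 mm long, lying. Origin under the joint of handle and blade, x towards the blade's tip.
- try_square: Bystander: try square with a wooden stock 100 mm and a steel blade 150 mm long, lying. Origin under the middle of the stock.
- screwdriver: Bystander: screwdriver with a black handle, lying. Origin under its middle.
There are look-alikes about, which are no part of the job. What is shaped like the strip but pink or yellow is not meant.

How it is judged:
On the way:
1. the blade arm rests open on its buffer by itself, let go of (value of joint blade_arm above 1.15 rad and contact force between rest and anything else above 0.5 N and velocity of joint blade_arm below 0.1 rad/s and contact force between the fingers and anything else below 0.2 N), for 0.3 s.
At the end, for the whole second after the job is handed in: The blade arm rests open on its buffer by itself (joint above 1.15 rad, still); the strip lies flat on the bed (within 3 mm in height), its long side along the side fence within 2.5 mm and 0.03 rad, its end at the width gauge within 2.5 mm, at rest (value of joint blade_arm above 1.15 rad and contact force between rest and anything else above 0.5 N and velocity of joint blade_arm below 0.1 rad/s and x of strip in the frame of gauge_face between -0.0825 and -0.0775 m and y of strip in the frame of bed_corner between -0.0255 and -0.0205 m and z of strip in the frame of bed_corner between -0.003 and 0.003 m and angle between the x axis of strip and the x axis of bed_corner, either way round below 0.03 rad and linear speed of strip below 0.01 m/s); the robot touches nothing.
It fails at once if the blade arm falls, not held (faster than 1.2 rad/s), or is flung (faster than 3 rad/s) ((contact force between the fingers and anything else below 0.5 N and (velocity of joint blade_arm above 1.2 rad/s or velocity of joint blade_arm below -1.2 rad/s)) or velocity of joint blade_arm above 3 rad/s or velocity of joint blade_arm below -3 rad/s).
It fails at once if the arm is forced against its buffer (more than 45 N on it) (contact force between rest and anything else above 45 N).
It fails at once if the width gauge is pushed off its setting by more than 3 mm (distance of gauge_face from where it was at the start of the episode above 0.003 m).
It fails at once if a bystander is moved by more than 20 mm (distance of any of offcut, glue, blank, cork_block, rasp, try_square, screwdriver from where it was at the start of the episode above 0.02 m).
It also fails if it takes over 72 s, if anything falls off the work surface, if the arm or the gripper's body presses on something with over 40 N, if the wrist force passes 120 N, or if a joint passes its speed limit or range.

## Working session

There is one attempt and no reset: what is moved stays moved. The work goes in short steps, Python scripts to look and compute and a tool call to move; the robot and the scene stay as the last step left them, time stands still between calls to the robot, and variables do not carry over. Pictures are saved under pics/ and viewed, and the job is handed in when it is done.

Besides the shell and the picture viewer there is one more tool, called after "Emit:" as name(argument=value, ...) on one line, values as JSON. servo_tool: Moves the arm, as the interface text tells. Its arguments: {"type":"object","properties":{"motion":{"type":"string"},"grip_force":{"type":"number"}},"required":["motion"]}

```bash
mkdir -p pics; ls
python3 - <<'E'
from workcell import *
import cv2,numpy as np
s=get_state();print(s)
for n in("top","side"):
    p,d=grab_frame(n);cv2.imwrite(f"pics/{n}0.png",p[:,:,::-1]);np.save(f"pics/{n}0d.npy",d)
    print(n,camera_params(n))
print(pinch_z)
E
```

```text
pics
{'time_s': 0.0, 'q': array([-1.20451855,  0.59212011,  0.04827892,  1.60981719, -0.03329733,
        0.94272388, -0.03374968]), 'joint_vel': array([ 1.33898913e-03,  1.05558803e-03, -1.78944046e-03, -2.28694662e-03,
       -1.75659310e-03,  2.33412303e-05,  8.58908446e-04]), 'joint_torque': array([-8.28933935e-05, -5.48673713e+01,  1.54634748e+00, -1.98121512e+01,
        9.33760777e-03,  8.76981416e-03,  4.26415340e-06]), 'ee_pos': array([0.32133206, 0.64897417, 0.23014163]), 'ee_rot': array([[ 4.43703198e-01,  8.96173346e-01, -8.97694702e-04],
       [ 8.96170943e-01, -4.43704090e-01, -2.07869977e-03],
       [-2.26118614e-03,  1.17837829e-04, -9.99997437e-01]]), 'ft_force': array([-0.14900889,  0.1941412 , -0.70194358]), 'wrist_torque': array([ 0.00537934, -0.04871424,  0.04968417]), 'width': 0.0855701688511946}
top {'intrinsics': array([[405.30747999,   0.        , 248.99160642],
       [  0.        , 405.30747999, 193.227383  ],
       [  0.        ,   0.        ,   1.        ]]), 'position': array([ 0.19384144, -0.11866782,  1.33034125]), 'attitude': array([[-5.93727303e-02,  9.74490786e-01, -2.16431481e-01],
       [-9.98235875e-01, -5.79883232e-02,  1.27472338e-02],
       [-1.28436771e-04,  2.16806507e-01,  9.76214588e-01]])}
side {'intrinsics': array([[363.74581775,   0.        , 260.34507803],
       [  0.        , 363.74581775, 189.13754137],
       [  0.        ,   0.        ,   1.        ]]), 'position': array([ 0.08642922, -1.107362  ,  0.81063245]), 'attitude': array([[ 0.91978785,  0.23125432, -0.31703588],
       [-0.39201408,  0.50492843, -0.76900731],
       [-0.01775584,  0.83160611,  0.55508198]])}
0.0187
```

View pics/top0.png

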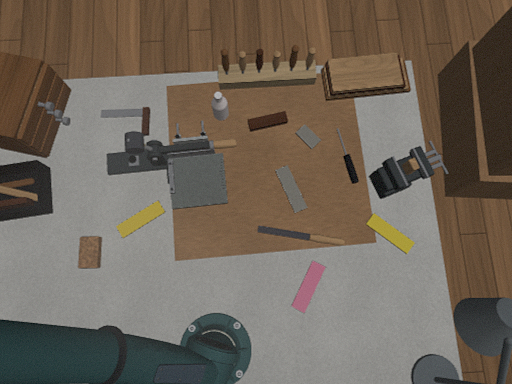

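View pics/side0.png

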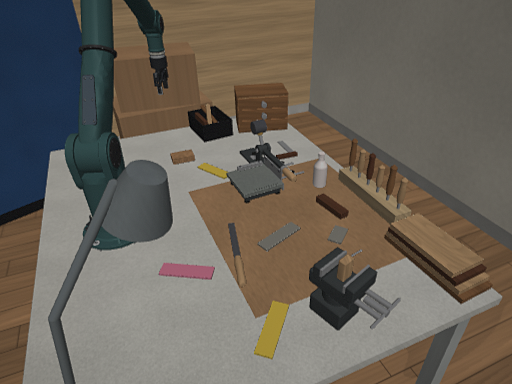

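Top view: the shear's bed is at about (198,180), with the handle at (222,144), the pivot at about (155,150) and the gauge at about (190,140). The grey long piece at (291,189) is the strip. The short grey one at (307,136) is the offcut, and the pink (309,287) and yellow (141,219), (390,233) pieces are look-alikes. I'll enlarge both areas.

```bash
cat > h.py <<'E'
from workcell import *
import cv2,numpy as np
C={}
def cam(n):
    if n not in C:
        c=camera_params(n);C[n]=(np.array(c['intrinsics']),np.array(c['position']),np.array(c['attitude']))
    return C[n]
def ray(n,u,v):
    K,p,R=cam(n); d=np.array([(u-K[0,2])/K[0,0],-(v-K[1,2])/K[1,1],-1.]); return p,R@d
def onz(n,u,v,z):
    p,d=ray(n,u,v); return p+d*(z-p[2])/d[2]
def cloud(n,D):
    K,p,R=cam(n); v,u=np.mgrid[:D.shape[0],:D.shape[1]]
    P=np.stack([(u-K[0,2])/K[0,0]*D,-(v-K[1,2])/K[1,1]*D,-D],-1)
    return P@R.T+p
def proj(n,X):
    K,p,R=cam(n); c=(np.asarray(X)-p)@R; return np.array([K[0,2]+K[0,0]*c[...,0]/-c[...,2],K[1,2]-K[1,1]*c[...,1]/-c[...,2]]).T
def crop(img,x0,y0,x1,y1,s,f):
    cv2.imwrite(f,cv2.resize(img[y0:y1,x0:x1],None,fx=s,fy=s,interpolation=cv2.INTER_CUBIC))
E
python3 - <<'E'
from h import *
t=cv2.imread('pics/top0.png');s=cv2.imread('pics/side0.png')
crop(t,100,115,240,215,5.5,'pics/c1.png')
crop(t,255,115,335,220,5.5,'pics/c2.png')
crop(s,220,110,320,210,6,'pics/c3.png')
for n in('top','side'):
    D=np.load(f'pics/{n}0d.npy');P=cloud(n,D)
    for (u,v) in ([(291,189),(200,180),(225,144),(190,148),(160,160),(155,147),(135,140)] if n=='top' else [(280,236),(255,180),(290,174)]):
        print(n,u,v,P[v,u].round(3))
E
```

```text
top 291 189 [ 0.493 -0.277  0.009]
top 200 180 [0.532 0.022 0.048]
top 225 144 [ 0.63  -0.068  0.105]
top 190 148 [0.624 0.044 0.102]
top 160 160 [0.6   0.146 0.071]
top 155 147 [0.63  0.153 0.113]
top 135 140 [0.621 0.189 0.209]
side 280 236 [ 0.494 -0.281  0.008]
side 255 180 [0.527 0.014 0.05 ]
side 290 174 [ 0.632 -0.078  0.102]
```

View pics/c1.png

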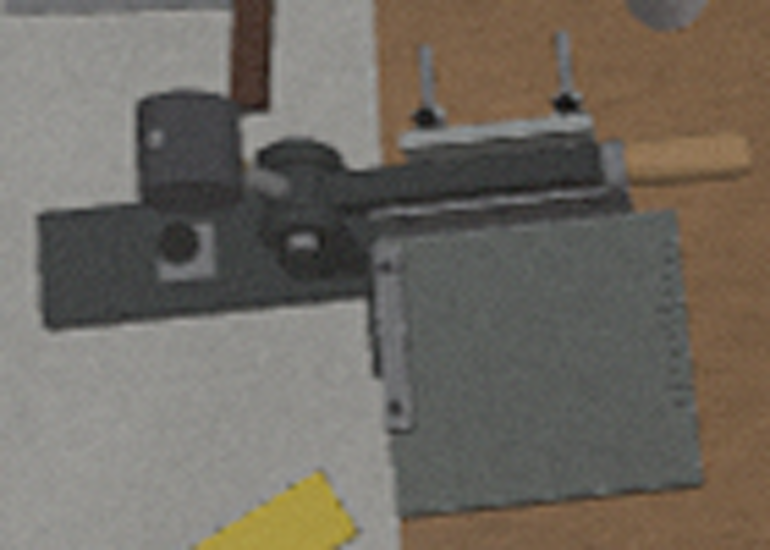

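View pics/c2.png

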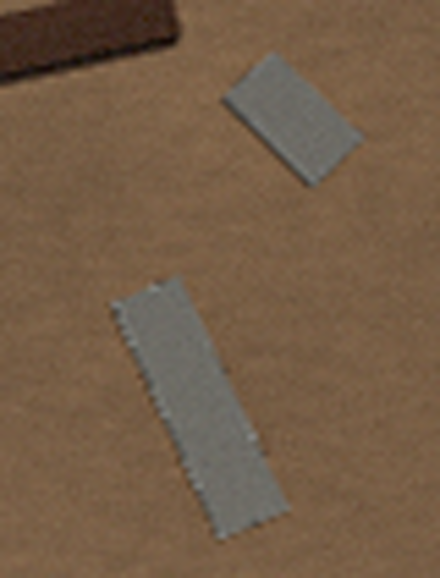

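View pics/c3.png

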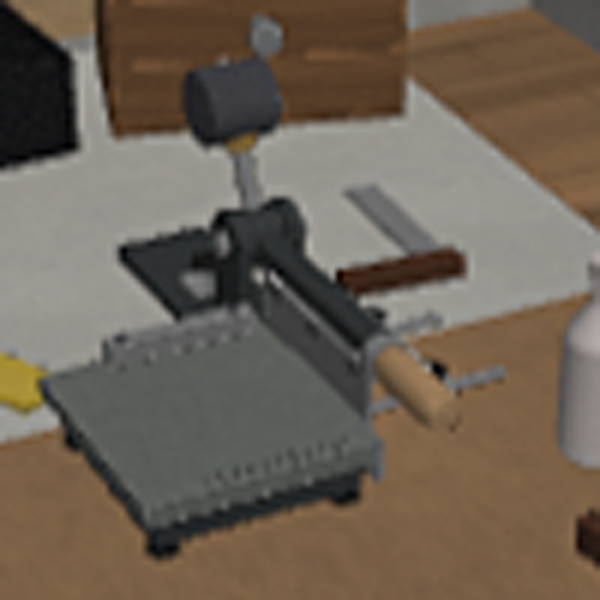

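c2 confirms the strip: long grey piece, ends at about (286,168) and (301,210) in the full image. The offcut is the half-length one at (307,137). c1 and c3 show the shear with the arm shut. Next I'll work out the shear and strip poses.

```bash
cat > pose.py <<'E'
from h import *
def fit(loc,w):
    loc=np.array(loc);w=np.array(w)[:,:2];lc=loc.mean(0);wc=w.mean(0);a=loc-lc;b=w-wc
    th=np.arctan2((a[:,0]*b[:,1]-a[:,1]*b[:,0]).sum(),(a*b).sum())
    R=np.array([[np.cos(th),-np.sin(th)],[np.sin(th),np.cos(th)]]);t=wc-R@lc
    return th,t,(w-(loc@R.T+t))*1000
E
python3 - <<'E'
from pose import *
f=lambda x,y:(100+(x+.5)/5.5-.5,115+(y+.5)/5.5-.5)
g=lambda x,y:(220+(x+.5)/6-.5,110+(y+.5)/6-.5)
top=[((-.002,-.075),onz('top',*f(677,210),.05)),((-.170,-.075),onz('top',*f(702,484),.05)),((-.170,.105),onz('top',*f(400,517),.05))]
sd=[((-.002,-.075),onz('side',*g(380,436),.05)),((-.170,-.075),onz('side',*g(148,522),.05)),((-.170,.105),onz('side',*g(40,384),.05))]
for L in(top,sd,top+sd):
    th,t,r=fit([a for a,_ in L],[b for _,b in L]);print(th,t,r.round(1).tolist())
# handle end
print(onz('top',*f(748,157),.095),onz('top',*f(628,163),.095))
# cloud of handle
t0=cv2.imread('pics/top0.png');D=np.load('pics/top0d.npy');P=cloud('top',D)
hsv=cv2.cvtColor(t0,cv2.COLOR_BGR2HSV)
# strip mask: low sat
for n,(x0,y0,x1,y1) in (('top',(268,155,315,220)),('side',(250,215,310,255))):
    im=cv2.imread(f'pics/{n}0.png');h=cv2.cvtColor(im,cv2.COLOR_BGR2HSV)
    m=np.zeros(im.shape[:2],np.uint8);m[y0:y1,x0:x1]=(h[y0:y1,x0:x1,1]<75)*255
    m=cv2.morphologyEx(m,cv2.MORPH_OPEN,np.ones((3,3)))
    c=max(cv2.findContours(m,0,cv2.CHAIN_APPROX_NONE)[0],key=cv2.contourArea)
    W=np.array([onz(n,u,v,.008)[:2] for u,v in c[:,0]]);r=cv2.minAreaRect((W*1000).astype(np.float32));print(n,r,cv2.contourArea(c))
    b=cv2.boxPoints(r)/1000
    print(b.round(4).tolist())
E
```

```text
0.05220030252199345 [0.61729706 0.01859326] [[0.6, -0.2], [-0.4, 1.6], [-0.1, -1.4]]
0.10566382464868933 [0.61416501 0.02288369] [[-1.0, 6.1], [-5.0, -4.6], [5.9, -1.5]]
0.07883707404966854 [0.61577349 0.02073634] [[0.1, -2.4], [-1.2, 3.8], [3.9, 1.2], [-0.6, 8.4], [-4.2, -6.8], [2.0, -4.2]]
[ 0.63471278 -0.10163455  0.095     ] [ 0.63519055 -0.03156498  0.095     ]
top ((496.009765625, -277.0474548339844), (161.64889526367188, 48.399925231933594), 19.917509078979492) 605.5
[[0.41179999709129333, -0.2818000018596649], [0.42829999327659607, -0.3273000121116638], [0.5802000164985657, -0.27230000495910645], [0.5637999773025513, -0.22679999470710754]]
side ((493.3192138671875, -276.6445007324219), (164.8338623046875, 52.58251953125), 19.76094627380371) 459.0
[[0.40689998865127563, -0.2797999978065491], [0.4246000051498413, -0.3292999863624573], [0.579800009727478, -0.273499995470047], [0.5619999766349792, -0.2240000069141388]]
```

```bash
cat > edges.py <<'E'
from pose import *
def edge(n,im,A,B,half=4,num=40,lo=.08,hi=.92):
    """A,B world points; sample along the normal, return subpixel max-gradient pts"""
    g=cv2.GaussianBlur(im.astype(np.float32),(0,0),.8)
    a,b=proj(n,A),proj(n,B);d=(b-a)/np.linalg.norm(b-a);nn=np.array([-d[1],d[0]])
    o=np.arange(-half,half+.01,.25);pts=[]
    for s in np.linspace(lo,hi,num):
        q=a+(b-a)*s+o[:,None]*nn
        v=cv2.remap(g,q[:,0].astype(np.float32)[None],q[:,1].astype(np.float32)[None],cv2.INTER_LINEAR)[0]
        G=np.linalg.norm(np.gradient(v,axis=0),axis=1);i=G.argmax();pts.append(q[i])
    pts=np.array(pts,np.float32)
    vx,vy,x0,y0=cv2.fitLine(pts,cv2.DIST_HUBER,0,.01,.01).ravel()
    res=np.abs((pts-[x0,y0])@[-vy,vx]);return pts,res.mean()
E
python3 - <<'E'
from edges import *
th=.0522;t=np.array([.6173,.0186])
def w(x,y,z,th=th,t=t): return np.array([*(t+np.array([x*np.cos(th)-y*np.sin(th),x*np.sin(th)+y*np.cos(th)])),z])
for n in('top','side'):
    im=cv2.imread(f'pics/{n}0.png');vis=cv2.resize(im,None,fx=4,fy=4,interpolation=cv2.INTER_CUBIC)
    for nm,a,b,ax in (('y-75',(-.17,-.075),(-.002,-.075),1),('x-170',(-.17,-.075),(-.17,.105),0),('fencetop_y90',(-.122,.09),(-.012,.09),1)):
        z=.066 if 'fence' in nm else .05
        p,r=edge(n,im,w(*a,z),w(*b,z))
        W=np.array([onz(n,*q,z)[:2] for q in p],np.float32)
        vx,vy,x0,y0=cv2.fitLine(W,cv2.DIST_HUBER,0,.01,.0005).ravel()
        ang=np.arctan2(vy,vx)
        c,s=np.cos(th),np.sin(th);L=(W-t)@np.array([[c,-s],[s,c]])
        print(n,nm,'r',r.round(2),'ang',ang%np.pi-(np.pi/2 if ax==0 else 0),'local',np.median(L[:,ax]).round(4))
        for q in p: cv2.circle(vis,tuple(int(k) for k in q*4+1.5),1,(0,0,255),-1)
    x0,y0=(400,440) if n=='top' else(860,440)
    cv2.imwrite(f'pics/e_{n}.png',vis[y0:y0+440,x0:x0+600])
    # handle
    h=cv2.cvtColor(im,cv2.COLOR_BGR2HSV)
    X0,Y0,X1,Y1=(210,136,242,152) if n=='top' else (278,162,300,185)
    sub=h[Y0:Y1,X0:X1];print(n,'handle hsv',sub[8,12])
E
```

```text
top y-75 r 0.22 ang 0.051328238 local -0.0742
top x-170 r 0.26 ang 0.047834396 local -0.1733
top fencetop_y90 r 1.47 ang 0.018837698 local 0.102
top handle hsv [ 16 101 144]
side y-75 r 0.27 ang 0.06105377 local -0.0919
side x-170 r 0.41 ang 0.026286721 local -0.1816
side fencetop_y90 r 0.38 ang 0.055215046 local 0.1094
side handle hsv [ 18  41 113]
```

View pics/e_top.png

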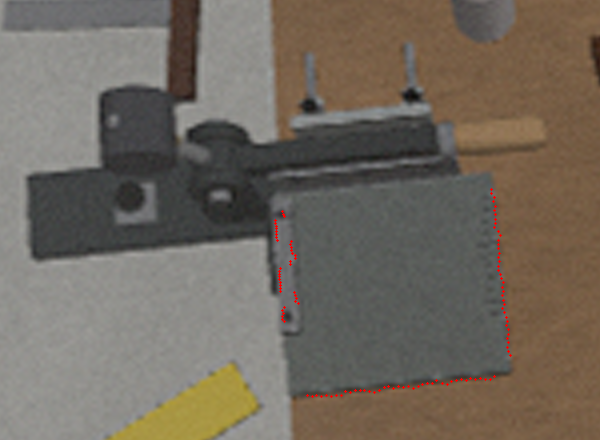

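View pics/e_side.png

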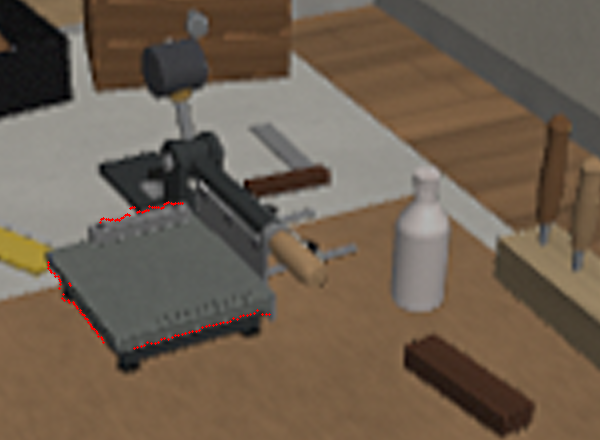

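Run:
```python
from edges import *
th=.051;t=np.array([.6173,.019]);c,s=np.cos(th),np.sin(th)
def loc(P): 
    L=P.copy();q=P[...,:2]-t;L[...,0]=c*q[...,0]+s*q[...,1];L[...,1]=-s*q[...,0]+c*q[...,1];return L
for n,(X0,Y0,X1,Y1) in (('top',(205,134,245,154)),('side',(278,160,302,186))):
    im=cv2.imread(f'pics/{n}0.png');L=loc(cloud(n,np.load(f'pics/{n}0d.npy')))
    h=cv2.cvtColor(im,cv2.COLOR_BGR2HSV)
    q=L[Y0:Y1,X0:X1];m=(q[...,2]>.08)&(q[...,2]<.125)&(h[Y0:Y1,X0:X1,1]>80)&(q[...,1]<-.055)
    P=q[m];print(n,m.sum(),'x',np.percentile(P[:,0],[2,50,98]).round(4),'y',np.percentile(P[:,1],[2,50,98]).round(4),'z',np.percentile(P[:,2],[50,98]).round(4))
    v,u=np.nonzero(m);
    A=np.array([loc(onz(n,a+X0,b+Y0,.093)) for a,b in zip(u,v)]);print('  plane .093 centroid',A.mean(0).round(4),A.min(0).round(4),A.max(0).round(4))
    # bed region
    m=(abs(L[...,0]+.09)<.05)&(abs(L[...,1])<.05)&(L[...,2]<.07)&(L[...,2]>.03);print('  bed z',np.median(L[m][:,2]))
    # gauge bar: bright, near x .035-.07, z .05-.075
    m=(L[...,0]>.03)&(L[...,0]<.085)&(L[...,1]>-.035)&(L[...,1]<.09)&(L[...,2]>.055)&(L[...,2]<.075)
    P=L[m];print('  gauge',m.sum(),np.percentile(P[:,0],[2,25,50,75,98]).round(4),np.percentile(P[:,1],[2,50,98]).round(4))
    # fence
    m=(L[...,0]>-.12)&(L[...,0]<-.03)&(L[...,1]>.08)&(L[...,1]<.115)&(L[...,2]>.060)&(L[...,2]<.072)
    P=L[m];print('  fence',m.sum(),np.percentile(P[:,1],[2,25,50,75,98]).round(4),np.median(P[:,2]))
    # front edge
    m=(L[...,0]<-.14)&(L[...,0]>-.2)&(abs(L[...,1])<.06)&(L[...,2]>.044)&(L[...,2]<.056);print('  front x',np.percentile(L[m][:,0],[1,2]).round(4))
    m=(abs(L[...,0]+.09)<.05)&(L[...,1]<-.04)&(L[...,1]>-.1)&(L[...,2]>.044)&(L[...,2]<.056);print('  right y',np.percentile(L[m][:,1],[1,2]).round(4))
    # drum
    m=(L[...,2]>.17)&(L[...,1]>.13)&(L[...,1]<.24)&(abs(L[...,0]-.015)<.06);P=L[m];print('  drum',m.sum(),P.min(0).round(3),P.max(0).round(3))
    # strip on plane with 0.008 via depth
```

```text
top 177 x [0.0013 0.0105 0.0269] y [-0.119  -0.0875 -0.0563] z [0.1028 0.1089]
  plane .093 centroid [ 0.0147 -0.0871  0.093 ] [ 1.000e-04 -1.202e-01  9.300e-02] [ 0.0293 -0.0547  0.093 ]
  bed z 0.0504085966471286
  gauge 137 [0.0489 0.0512 0.0536 0.0579 0.0704] [-0.0259  0.0293  0.0844]
  fence 127 [0.0918 0.0955 0.0992 0.1029 0.1072] 0.06656027653285856
  front x [-0.1702 -0.1698]
  right y [-0.0725 -0.0721]
  drum 388 [-0.012  0.154  0.171] [0.042 0.208 0.213]
side 98 x [-0.0003  0.0073  0.0222] y [-0.123  -0.097  -0.0582] z [0.0987 0.1058]
  plane .093 centroid [ 0.0119 -0.0906  0.093 ] [-0.0041 -0.1346  0.093 ] [ 0.0284 -0.0456  0.093 ]
  bed z 0.04922722361453763
  gauge 7 [0.0561 0.057  0.0573 0.058  0.0584] [-0.0222 -0.0027  0.0763]
  fence 63 [0.0874 0.0931 0.0957 0.1006 0.1083] 0.06444563173553952
  front x [-0.1719 -0.1716]
  right y [-0.0758 -0.0752]
  drum 170 [-0.014  0.15   0.17 ] [0.041 0.208 0.211]
```

Poses found. The shear is at about (0.617, 0.019), yaw 0.051, with the gauge face near local x 0.049. The strip centre is at about (0.495, -0.277), yaw 0.348. Moving first to the handle.

Emit:
servo_tool(motion="0 0 -0.025 10.1 0; 0 0 -0.025 10.1 0; 0 0 -0.025 10.1 0; 0 0 -0.025 10.1 0; 0 0 -0.01 10.1 0; 0 0 0 10.2 0; 0 0 0 0 0", grip_force=20)

```text
time_s: 0.98
ee_pos: [0.3213, 0.6495, 0.3407]
ee_rot: [[0.999, 0.054, -0.0], [0.054, -0.999, -0.001], [-0.0, 0.001, -1.0]]
ft_force: [-0.3, 0.5, -0.2]
width: 0.0858
```

Emit:
servo_tool(motion="0.022 0.057 0 0 0; 0.022 0.057 0 0 0; 0.022 0.057 0 0 0; 0.022 0.057 0 0 0; 0.022 0.057 0 0 0; 0.022 0.057 0 0 0; 0.022 0.057 0 0 0; 0.022 0.057 0 0 0; 0.022 0.057 0 0 0; 0.022 0.057 0 0 0")

```text
time_s: 2.22
ee_pos: [0.5711, 0.0901, 0.341]
ee_rot: [[0.998, 0.055, -0.0], [0.055, -0.998, 0.0], [-0.0, -0.0, -1.0]]
ft_force: [1.3, 0.9, 0.2]
width: 0.0854
```

```bash
cat > rep.py <<'E'
from h import *
th=.051;t=np.array([.6173,.019]);c,s=np.cos(th),np.sin(th)
def loc(P):
    P=np.asarray(P);L=P.copy();q=P[...,:2]-t;L[...,0]=c*q[...,0]+s*q[...,1];L[...,1]=-s*q[...,0]+c*q[...,1];return L
def rep():
    S=get_state();print('t',round(S['time_s'],2),'local',loc(S['ee_pos']).round(4),'yaw x-axis',np.degrees(np.arctan2(S['ee_rot'][1,0],S['ee_rot'][0,0])).round(2),'zax',S['ee_rot'][:,2].round(4),'F',S['ft_force'].round(2),'w',round(S['width'],4),'q',S['q'].round(2))
    return S
E
python3 -c "
from rep import *
rep()"
```

```text
t 2.23 local [-0.0425  0.0733  0.341 ] yaw x-axis 3.18 zax [-4.e-04  1.e-04 -1.e+00] F [1.32 0.88 0.18] w 0.0854 q [-0.62  0.32  0.51  1.84 -0.18  1.03  0.01]
```

Emit:
servo_tool(motion="0.019 0.056 0 0.2 0; 0.019 0.056 0 0 0; 0.019 0.056 0 0 0; 0 0 0.05 0 0; 0 0 0.05 0 0; 0 0 0.04 0 0; 0 0 0.03 0 0; 0 0 0 0 0; 0 0 0 0 0")

```text
time_s: 3.35
ee_pos: [0.6368, -0.0735, 0.1723]
ee_rot: [[0.999, 0.049, 0.002], [0.049, -0.999, -0.0], [0.002, 0.0, -1.0]]
ft_force: [-0.3, 0.3, -0.1]
width: 0.0856
```

```bash
python3 -c "
from rep import *
rep()
p,d=grab_frame('top');im=p[:,:,::-1].copy();cv2.imwrite('pics/t1.png',im);crop(im,150,90,290,200,5,'pics/t1c.png')
p,d=grab_frame('side');im=p[:,:,::-1].copy();cv2.imwrite('pics/s1.png',im);crop(im,220,80,340,190,5,'pics/s1c.png')"
```

```text
t 3.35 local [ 0.0148 -0.0933  0.1723] yaw x-axis 2.82 zax [ 1.5e-03 -2.0e-04 -1.0e+00] F [-0.33  0.29 -0.09] w 0.0856 q [-0.26  0.59  0.45  1.87 -0.36  0.76  0.43]
```

View pics/t1c.png

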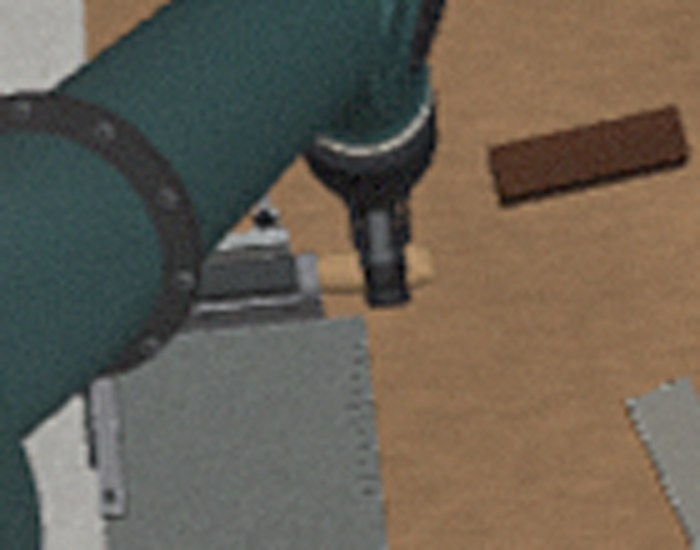

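View pics/s1c.png

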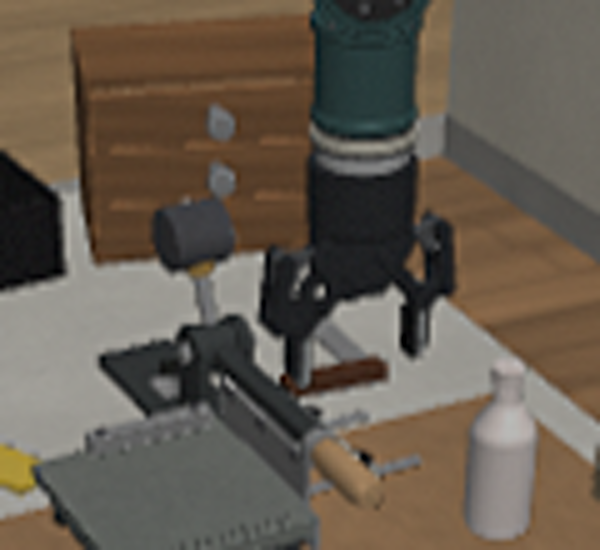

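The gripper straddles the handle line in both views (top crop: fingers at about (385,280), over the handle). Descending and gripping.

Emit:
servo_tool(motion="0 0.001 0.04 0 0; 0 0.001 0.04 0 0; 0 0 0.021 0 0; 0 0 0 0 120; 0 0 0 0 255; 0 0 0 0 255; 0 0 0 0 255; 0 0 0 0 255; 0 0 0 0 255; 0 0 0 0 255", grip_force=20)

```text
time_s: 4.7
ee_pos: [0.6385, -0.0754, 0.0721]
ee_rot: [[0.999, 0.048, 0.005], [0.048, -0.999, -0.0], [0.005, 0.001, -1.0]]
ft_force: [1.0, 0.9, 5.9]
width: 0.0275
```

```bash
python3 -c "
from rep import *
rep()"
```

```text
t 4.7 local [ 0.0163 -0.0953  0.0721] yaw x-axis 2.77 zax [ 4.8e-03 -4.0e-04 -1.0e+00] F [1.03 0.94 5.94] w 0.0275 q [-0.2   0.72  0.36  1.91 -0.44  0.58  0.5 ]
```

Run:
```python
import numpy as np
R=.235
for a,b,n in((-.017,.483,10),(.483,.983,10),(.983,1.283,10),(1.283,1.6,20)):
    f=np.linspace(a,b,n+1);print(a,b);print('; '.join(f'0 {-(R*(np.cos(f[i])-np.cos(f[i+1]))):.4f} {-R*(np.sin(f[i+1])-np.sin(f[i])):.4f} 0 255' for i in range(n)))
```

```text
-0.017 0.483
0 -0.0001 -0.0117 0 255; 0 -0.0007 -0.0117 0 255; 0 -0.0013 -0.0117 0 255; 0 -0.0018 -0.0116 0 255; 0 -0.0024 -0.0115 0 255; 0 -0.0030 -0.0114 0 255; 0 -0.0036 -0.0112 0 255; 0 -0.0041 -0.0110 0 255; 0 -0.0047 -0.0108 0 255; 0 -0.0052 -0.0105 0 255
0.483 0.983
0 -0.0057 -0.0103 0 255; 0 -0.0062 -0.0100 0 255; 0 -0.0067 -0.0096 0 255; 0 -0.0072 -0.0093 0 255; 0 -0.0076 -0.0089 0 255; 0 -0.0081 -0.0085 0 255; 0 -0.0085 -0.0081 0 255; 0 -0.0089 -0.0077 0 255; 0 -0.0093 -0.0072 0 255; 0 -0.0096 -0.0068 0 255
0.983 1.283
0 -0.0059 -0.0038 0 255; 0 -0.0060 -0.0036 0 255; 0 -0.0061 -0.0035 0 255; 0 -0.0062 -0.0033 0 255; 0 -0.0063 -0.0031 0 255; 0 -0.0064 -0.0029 0 255; 0 -0.0065 -0.0027 0 255; 0 -0.0066 -0.0025 0 255; 0 -0.0067 -0.0023 0 255; 0 -0.0067 -0.0021 0 255
1.283 1.6
0 -0.0036 -0.0010 0 255; 0 -0.0036 -0.0010 0 255; 0 -0.0036 -0.0009 0 255; 0 -0.0036 -0.0009 0 255; 0 -0.0036 -0.0008 0 255; 0 -0.0037 -0.0007 0 255; 0 -0.0037 -0.0007 0 255; 0 -0.0037 -0.0006 0 255; 0 -0.0037 -0.0006 0 255; 0 -0.0037 -0.0005 0 255; 0 -0.0037 -0.0005 0 255; 0 -0.0037 -0.0004 0 255; 0 -0.0037 -0.0003 0 255; 0 -0.0037 -0.0003 0 255; 0 -0.0037 -0.0002 0 255; 0 -0.0037 -0.0002 0 255; 0 -0.0037 -0.0001 0 255; 0 -0.0037 -0.0000 0 255; 0 -0.0037 0.0000 0 255; 0 -0.0037 0.0001 0 255
```

Emit:
servo_tool(motion="0 0 -0.012 0 255; 0 -0.001 -0.012 0 255; 0 -0.001 -0.012 0 255; 0 -0.002 -0.0115 0 255; 0 -0.0024 -0.0115 0 255; 0 -0.003 -0.0115 0 255; 0 -0.0035 -0.0112 0 255; 0 -0.004 -0.011 0 255; 0 -0.0047 -0.0108 0 255; 0 -0.0052 -0.0105 0 255")

```text
time_s: 5.95
ee_pos: [0.637, -0.0479, 0.1852]
ee_rot: [[0.999, 0.049, 0.005], [0.049, -0.999, -0.001], [0.005, 0.001, -1.0]]
ft_force: [6.3, 1.1, -1.9]
width: 0.0271
```

```bash
python3 -c "
from rep import *
S=rep();L=loc(S['ee_pos']);y,z=L[1]-.14,L[2]+.0205-.095;print(np.arctan2(z,-y),np.hypot(y,z))
for n in('top','side'):
  p,d=grab_frame(n);im=p[:,:,::-1].copy();cv2.imwrite(f'pics/{n}2.png',im)
crop(im,200,60,340,190,5,'pics/s2c.png')"
```

```text
t 5.95 local [ 0.0163 -0.0679  0.1852] yaw x-axis 2.8 zax [ 4.9e-03 -7.0e-04 -1.0e+00] F [ 6.3   1.08 -1.85] w 0.0271 q [-0.31  0.57  0.46  1.87 -0.35  0.78  0.39]
0.489512291319118 0.23551380037152558
```

View pics/s2c.png

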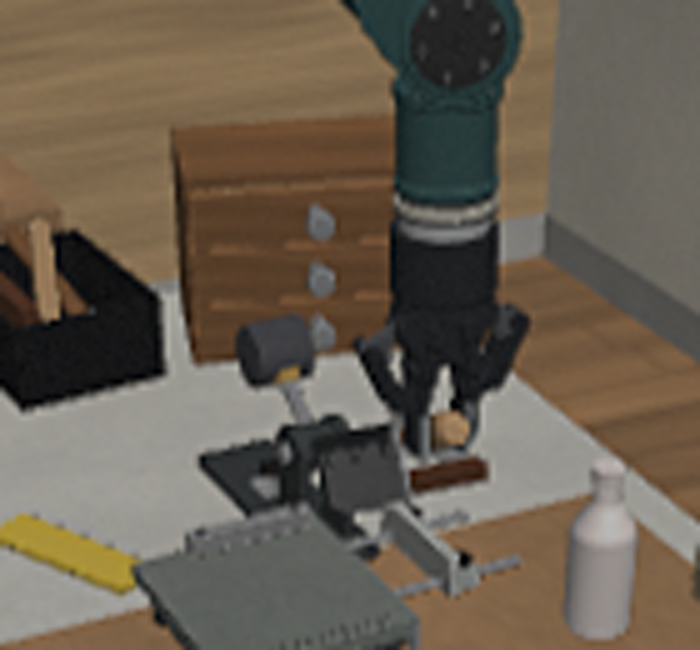

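The arm is lifting cleanly with the handle held at 0.49 rad (side crop: handle end at (452,430) between the fingers). Continuing past balance.

Emit:
servo_tool(motion="0.0005 -0.0057 -0.0103 0 255; 0.0005 -0.0062 -0.01 0 255; 0 -0.0067 -0.0096 0 255; 0 -0.0072 -0.0093 0 255; 0 -0.0076 -0.0089 0 255; 0 -0.0081 -0.0085 0 255; 0 -0.0085 -0.0081 0 255; 0 -0.0089 -0.0077 0 255; 0 -0.0093 -0.0072 0 255; 0 -0.0096 -0.0068 0 255")

```text
time_s: 7.3
ee_pos: [0.6332, 0.029, 0.271]
ee_rot: [[0.999, 0.048, 0.003], [0.048, -0.999, -0.001], [0.003, 0.001, -1.0]]
ft_force: [4.9, 1.4, -0.1]
width: 0.0273
```

```bash
cat >> rep.py <<'E'
def arc():
    S=rep();L=loc(S['ee_pos']);y,z=L[1]-.14,L[2]+.0205-.095;f=np.arctan2(z,-y)
    F=S['ft_force'];fy=-s*F[0]+c*F[1];fx=c*F[0]+s*F[1]
    print('phi',f.round(4),'R',np.hypot(y,z).round(4),'Fx',fx.round(2),'Ftan(+open)',(fy*np.sin(f)+F[2]*np.cos(f)).round(2),'Frad',(-fy*np.cos(f)+F[2]*np.sin(f)).round(2))
E
python3 -c "
from rep import *
arc()"
```

```text
t 7.3 local [0.0164 0.0091 0.271 ] yaw x-axis 2.76 zax [ 0.0028 -0.0012 -1.    ] F [ 4.9   1.44 -0.11] w 0.0273 q [-0.48  0.47  0.52  1.8  -0.28  0.93  0.21]
phi 0.9833 R 0.2361 Fx 4.97 Ftan(+open) 0.93 Frad -0.75
```

Emit:
servo_tool(motion="0 -0.0059 -0.0038 0 255; 0 -0.006 -0.0036 0 255; 0 -0.0061 -0.0035 0 255; 0 -0.0062 -0.0033 0 255; 0 -0.0063 -0.0031 0 255; 0 -0.0064 -0.0029 0 255; 0 -0.0065 -0.0027 0 255; 0 0 0 0 255")

```text
time_s: 8.3
ee_pos: [0.6311, 0.0728, 0.2942]
ee_rot: [[0.999, 0.049, 0.003], [0.049, -0.999, -0.0], [0.003, 0.0, -1.0]]
ft_force: [5.7, 1.7, 1.7]
width: 0.0273
```

```bash
python3 -c "
from rep import *
arc()
for n in('top','side'):
  p,d=grab_frame(n);im=p[:,:,::-1].copy();cv2.imwrite(f'pics/{n}3.png',im)
crop(im,200,60,340,190,5,'pics/s3c.png')"
```

```text
t 8.3 local [0.0165 0.053  0.2942] yaw x-axis 2.78 zax [ 2.7e-03 -1.0e-04 -1.0e+00] F [5.75 1.65 1.68] w 0.0273 q [-0.55  0.45  0.52  1.78 -0.27  0.98  0.12]
phi 1.1939 R 0.2363 Fx 5.83 Ftan(+open) 1.88 Frad 1.06
```

View pics/s3c.png

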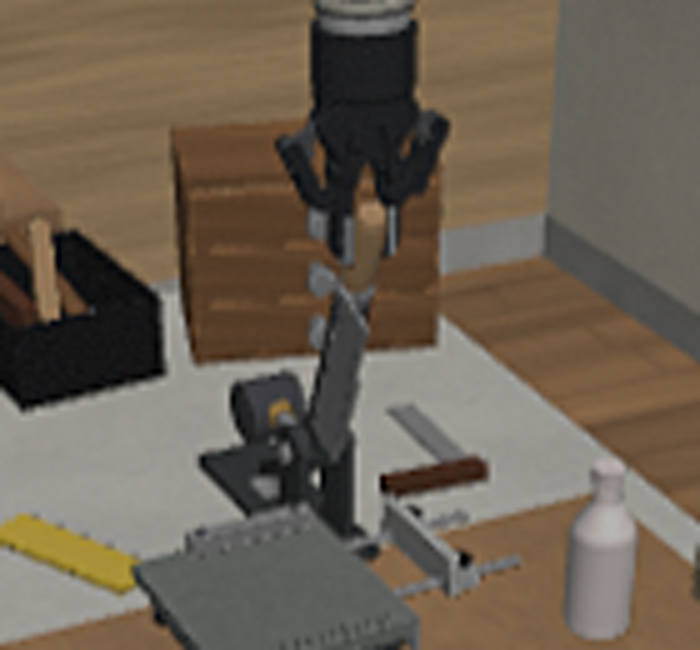

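Emit:
servo_tool(motion="0 -0.0034 -0.0013 0 255; 0 -0.0034 -0.0012 0 255; 0 -0.0034 -0.0011 0 255; 0 -0.0035 -0.0011 0 255; 0 0 0 0 255")

```text
time_s: 9.02
ee_pos: [0.6305, 0.0858, 0.2989]
ee_rot: [[0.999, 0.048, 0.003], [0.048, -0.999, -0.0], [0.003, 0.001, -1.0]]
ft_force: [6.0, 0.8, 1.8]
width: 0.0272
```

```bash
python3 -c "
from rep import *
arc()"
```

```text
t 9.03 local [0.0166 0.066  0.2989] yaw x-axis 2.74 zax [ 2.8e-03 -5.0e-04 -1.0e+00] F [6.04 0.77 1.83] w 0.0272 q [-0.58  0.45  0.53  1.77 -0.26  0.99  0.1 ]
phi 1.2524 R 0.2363 Fx 6.07 Ftan(+open) 1.01 Frad 1.6
```

Emit:
servo_tool(motion="0 -0.0023 -0.0007 0 255; 0 -0.0023 -0.0006 0 255; 0 -0.0023 -0.0006 0 255; 0 0 0 0 255")

```text
time_s: 9.52
ee_pos: [0.6302, 0.0922, 0.301]
ee_rot: [[0.999, 0.048, 0.003], [0.048, -0.999, -0.001], [0.003, 0.001, -1.0]]
ft_force: [6.0, -0.5, 3.9]
width: 0.0275
```

```bash
python3 -c "
from rep import *
arc()"
```

```text
t 9.53 local [0.0166 0.0724 0.301 ] yaw x-axis 2.72 zax [ 0.0028 -0.001  -1.    ] F [ 5.97 -0.53  3.91] w 0.0275 q [-0.59  0.45  0.53  1.77 -0.26  0.99  0.09]
phi 1.2808 R 0.2363 Fx 5.93 Ftan(+open) 0.32 Frad 3.98
```

Emit:
servo_tool(motion="0 -0.0023 -0.0006 0 255; 0 -0.0023 -0.0005 0 255; 0 -0.0023 -0.0005 0 255; 0 0 0 0 255")

```text
time_s: 10.02
ee_pos: [0.6298, 0.0992, 0.3029]
ee_rot: [[0.999, 0.048, 0.003], [0.048, -0.999, -0.001], [0.003, 0.001, -1.0]]
ft_force: [5.7, 0.0, 5.8]
width: 0.0272
```

```bash
python3 -c "
from rep import *
arc()
for n in('top','side'):
  p,d=grab_frame(n);im=p[:,:,::-1].copy();cv2.imwrite(f'pics/{n}4.png',im)
crop(im,230,120,300,190,8,'pics/s4c.png')"
```

```text
t 10.03 local [0.0166 0.0795 0.3029] yaw x-axis 2.73 zax [ 2.7e-03 -5.0e-04 -1.0e+00] F [5.69 0.01 5.77] w 0.0272 q [-0.6   0.45  0.53  1.76 -0.26  1.    0.08]
phi 1.3118 R 0.2363 Fx 5.69 Ftan(+open) 1.2 Frad 5.65
```

View pics/s4c.png

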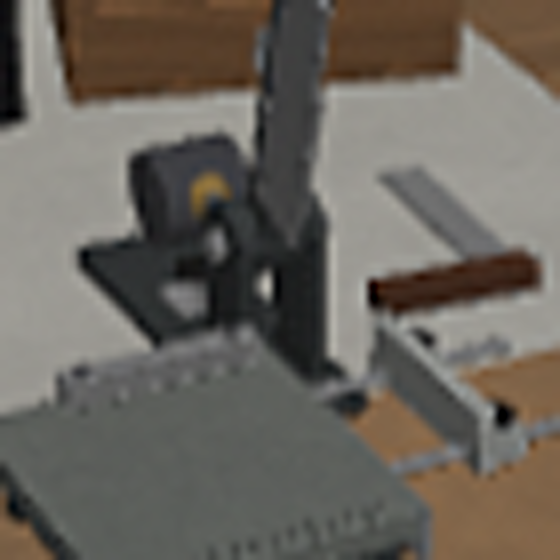

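Emit:
servo_tool(motion="0 -0.0023 -0.001 0 255; 0 -0.0023 -0.001 0 255; 0 -0.0023 -0.001 0 255; 0 0 0 0 255")

```text
time_s: 10.62
ee_pos: [0.6294, 0.1073, 0.3049]
ee_rot: [[0.999, 0.048, 0.002], [0.048, -0.999, 0.0], [0.002, -0.0, -1.0]]
ft_force: [6.8, 2.1, 0.5]
width: 0.0274
```

```bash
python3 -c "
from rep import *
arc()"
```

```text
t 10.62 local [0.0166 0.0876 0.3049] yaw x-axis 2.77 zax [ 2.4e-03  5.0e-04 -1.0e+00] F [6.79 2.11 0.52] w 0.0274 q [-0.61  0.45  0.53  1.76 -0.26  1.    0.06]
phi 1.3472 R 0.2363 Fx 6.89 Ftan(+open) 1.83 Frad 0.12
```

Emit:
servo_tool(motion="0 -0.0023 -0.0007 0 255; 0 -0.0023 -0.0007 0 255; 0 -0.0023 -0.0007 0 255; 0 0 0 0 255")

```text
time_s: 11.12
ee_pos: [0.6291, 0.1147, 0.3066]
ee_rot: [[0.999, 0.048, 0.002], [0.048, -0.999, 0.001], [0.002, -0.001, -1.0]]
ft_force: [7.4, 1.8, -0.2]
width: 0.0273
```

```bash
python3 -c "
from rep import *
arc()
for n in('top','side'):
  p,d=grab_frame(n);im=p[:,:,::-1].copy();cv2.imwrite(f'pics/{n}5.png',im)
crop(im,230,120,300,190,8,'pics/s5c.png')
crop(cv2.imread('pics/top5.png'),100,110,220,200,6,'pics/t5c.png')"
```

```text
t 11.12 local [0.0166 0.0949 0.3066] yaw x-axis 2.78 zax [ 2.4e-03  8.0e-04 -1.0e+00] F [ 7.38  1.81 -0.16] w 0.0273 q [-0.62  0.45  0.52  1.75 -0.26  1.01  0.05]
phi 1.379 R 0.2364 Fx 7.46 Ftan(+open) 1.38 Frad -0.43
```

View pics/s5c.png

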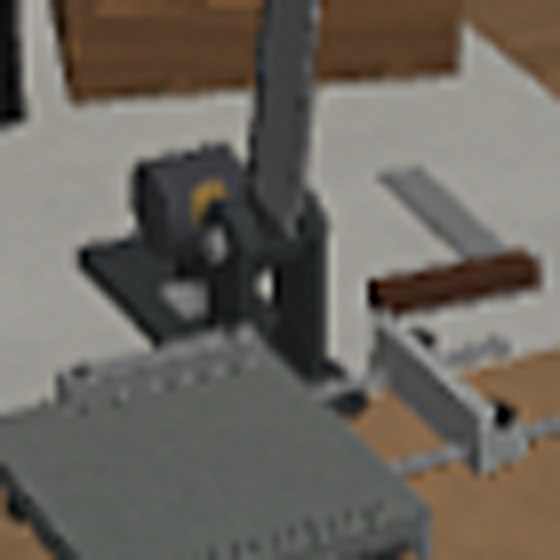

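View pics/t5c.png

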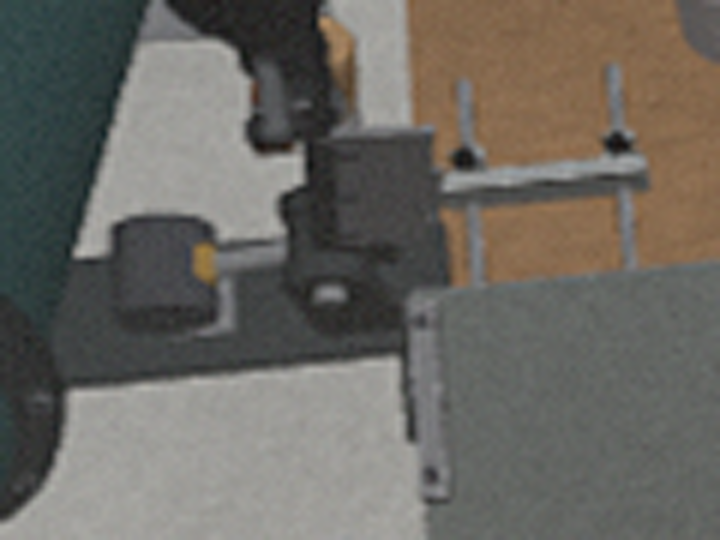

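```bash
python3 -c "
from rep import *
L=loc(cloud('top',np.load('pics/top0d.npy')))
for v in range(155,163):
  print([tuple((L[v,u]*1000).round().astype(int)) for u in range(128,138)])"
```

```text
[(np.int64(38), np.int64(246), np.int64(14)), (np.int64(38), np.int64(243), np.int64(13)), (np.int64(37), np.int64(239), np.int64(15)), (np.int64(37), np.int64(236), np.int64(16)), (np.int64(37), np.int64(233), np.int64(14)), (np.int64(37), np.int64(229), np.int64(13)), (np.int64(36), np.int64(226), np.int64(14)), (np.int64(35), np.int64(222), np.int64(15)), (np.int64(35), np.int64(219), np.int64(15)), (np.int64(36), np.int64(216), np.int64(11))]
[(np.int64(35), np.int64(247), np.int64(13)), (np.int64(34), np.int64(243), np.int64(14)), (np.int64(25), np.int64(233), np.int64(38)), (np.int64(26), np.int64(230), np.int64(36)), (np.int64(25), np.int64(226), np.int64(38)), (np.int64(25), np.int64(224), np.int64(36)), (np.int64(32), np.int64(226), np.int64(15)), (np.int64(34), np.int64(224), np.int64(8)), (np.int64(30), np.int64(218), np.int64(18)), (np.int64(32), np.int64(216), np.int64(13))]
[(np.int64(29), np.int64(245), np.int64(19)), (np.int64(23), np.int64(237), np.int64(36)), (np.int64(24), np.int64(234), np.int64(33)), (np.int64(22), np.int64(230), np.int64(36)), (np.int64(21), np.
[... 1795 characters left out ...]
), np.int64(228), np.int64(36)), (np.int64(9), np.int64(226), np.int64(31)), (np.int64(8), np.int64(221), np.int64(35)), (np.int64(13), np.int64(223), np.int64(17)), (np.int64(14), np.int64(220), np.int64(13)), (np.int64(12), np.int64(216), np.int64(18))]
[(np.int64(14), np.int64(247), np.int64(14)), (np.int64(6), np.int64(238), np.int64(36)), (np.int64(7), np.int64(236), np.int64(32)), (np.int64(5), np.int64(231), np.int64(36)), (np.int64(4), np.int64(228), np.int64(37)), (np.int64(3), np.int64(223), np.int64(41)), (np.int64(7), np.int64(224), np.int64(27)), (np.int64(10), np.int64(223), np.int64(16)), (np.int64(11), np.int64(221), np.int64(12)), (np.int64(10), np.int64(217), np.int64(14))]
```

Pad top is near z 36 mm, which predicts contact near 1.46 rad. Easing on in smaller steps.

Emit:
servo_tool(motion="-0.0005 -0.0023 -0.0005 0 255; -0.0005 -0.0023 -0.0004 0 255; 0 -0.0023 -0.0004 0 255; 0 0 0 0 255")

```text
time_s: 11.72
ee_pos: [0.6288, 0.1215, 0.308]
ee_rot: [[0.999, 0.049, 0.005], [0.049, -0.999, 0.0], [0.005, -0.0, -1.0]]
ft_force: [9.7, 2.0, -2.6]
width: 0.0275
```

```bash
python3 -c "
from rep import *
arc()"
```

```text
t 11.72 local [0.0167 0.1018 0.308 ] yaw x-axis 2.8 zax [ 4.8e-03  5.0e-04 -1.0e+00] F [ 9.74  1.99 -2.61] w 0.0275 q [-0.63  0.45  0.52  1.75 -0.26  1.01  0.04]
phi 1.4087 R 0.2366 Fx 9.83 Ftan(+open) 1.05 Frad -2.82
```

Emit:
servo_tool(motion="0 -0.0015 -0.0003 0 255; 0 -0.0015 -0.0003 0 255; 0 0 0 0 255")

```text
time_s: 12.1
ee_pos: [0.6286, 0.1246, 0.3085]
ee_rot: [[0.999, 0.049, 0.005], [0.049, -0.999, 0.001], [0.005, -0.001, -1.0]]
ft_force: [9.1, 1.9, -1.0]
width: 0.0274
```

```bash
python3 -c "
from rep import *
arc()"
```

```text
t 12.1 local [0.0167 0.1049 0.3085] yaw x-axis 2.79 zax [ 4.7e-03  8.0e-04 -1.0e+00] F [ 9.05  1.85 -1.05] w 0.0274 q [-0.63  0.45  0.52  1.75 -0.26  1.01  0.03]
phi 1.422 R 0.2366 Fx 9.13 Ftan(+open) 1.22 Frad -1.24
```

Emit:
servo_tool(motion="0 -0.001 -0.0002 0 255; 0 -0.001 -0.0001 0 255; 0 0 0 0 255")

```text
time_s: 12.48
ee_pos: [0.6285, 0.1262, 0.3088]
ee_rot: [[0.999, 0.049, 0.005], [0.049, -0.999, 0.0], [0.005, 0.0, -1.0]]
ft_force: [9.2, 2.3, -2.5]
width: 0.0273
```

```bash
python3 -c "
from rep import *
arc()"
```

```text
t 12.47 local [0.0167 0.1065 0.3088] yaw x-axis 2.78 zax [ 4.7e-03  2.0e-04 -1.0e+00] F [ 9.17  2.29 -2.47] w 0.0273 q [-0.64  0.45  0.52  1.75 -0.26  1.01  0.03]
phi 1.4289 R 0.2367 Fx 9.28 Ftan(+open) 1.45 Frad -2.71
```

Emit:
servo_tool(motion="0.001 -0.0015 -0.0002 0 255; 0.001 -0.0015 -0.0001 0 255; 0 0 0 0 255")

```text
time_s: 12.85
ee_pos: [0.6283, 0.1291, 0.3091]
ee_rot: [[0.999, 0.048, 0.0], [0.048, -0.999, 0.0], [0.0, -0.0, -1.0]]
ft_force: [4.7, 2.4, 0.1]
width: 0.0274
```

```bash
python3 -c "
from rep import *
arc()"
```

```text
t 12.85 local [0.0166 0.1094 0.3091] yaw x-axis 2.75 zax [ 0.e+00  5.e-04 -1.e+00] F [4.72 2.35 0.05] w 0.0274 q [-0.64  0.45  0.52  1.74 -0.26  1.02  0.03]
phi 1.4412 R 0.2366 Fx 4.83 Ftan(+open) 2.1 Frad -0.22
```

Emit:
servo_tool(motion="0 -0.0015 -0.0002 0 255; 0 -0.0015 -0.0001 0 255; 0 0 0 0 255")

```text
time_s: 13.22
ee_pos: [0.6282, 0.1321, 0.3096]
ee_rot: [[0.999, 0.048, 0.0], [0.048, -0.999, 0.0], [0.0, -0.0, -1.0]]
ft_force: [4.9, 1.6, -0.4]
width: 0.0271
```

```bash
python3 -c "
from rep import *
arc()
for n in('top','side'):
  p,d=grab_frame(n);im=p[:,:,::-1].copy();cv2.imwrite(f'pics/{n}6.png',im)
crop(im,230,120,300,190,8,'pics/s6c.png')"
```

```text
t 13.22 local [0.0166 0.1124 0.3096] yaw x-axis 2.76 zax [ 2.e-04  4.e-04 -1.e+00] F [ 4.88  1.63 -0.37] w 0.0271 q [-0.64  0.45  0.52  1.74 -0.26  1.02  0.02]
phi 1.4541 R 0.2367 Fx 4.96 Ftan(+open) 1.32 Frad -0.53
```

View pics/s6c.png

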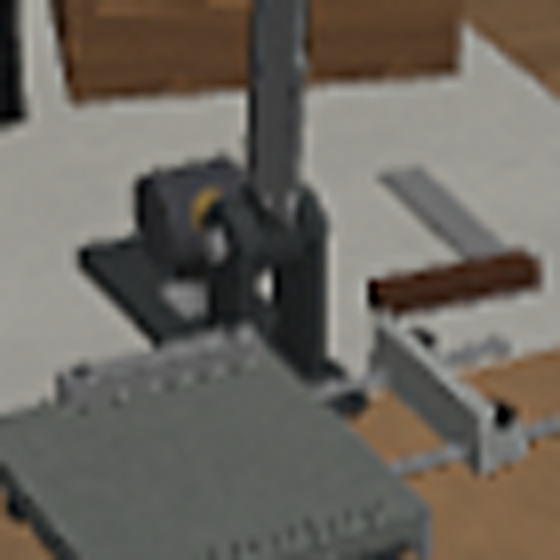

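Emit:
servo_tool(motion="0 -0.0015 -0.0002 0 255; 0 -0.0015 -0.0001 0 255; 0 0 0 0 255")

```text
time_s: 13.7
ee_pos: [0.628, 0.1349, 0.3099]
ee_rot: [[0.999, 0.048, 0.0], [0.048, -0.999, -0.0], [0.0, 0.0, -1.0]]
ft_force: [5.4, 1.3, 0.2]
width: 0.0273
```

```bash
python3 -c "
from rep import *
arc()"
```

```text
t 13.7 local [0.0166 0.1152 0.3099] yaw x-axis 2.76 zax [ 1.e-04 -1.e-04 -1.e+00] F [5.41 1.32 0.23] w 0.0273 q [-0.65  0.45  0.52  1.74 -0.26  1.02  0.02]
phi 1.4658 R 0.2367 Fx 5.47 Ftan(+open) 1.06 Frad 0.11
```

Emit:
servo_tool(motion="0 -0.0015 -0.0001 0 255; 0 -0.0015 -0.0001 0 255; 0 0 0 0 255")

```text
time_s: 14.08
ee_pos: [0.6279, 0.1382, 0.3103]
ee_rot: [[0.999, 0.048, 0.0], [0.048, -0.999, 0.0], [0.0, -0.0, -1.0]]
ft_force: [5.4, 1.7, 1.7]
width: 0.0269
```

```bash
python3 -c "
from rep import *
arc()"
```

```text
t 14.07 local [0.0167 0.1185 0.3103] yaw x-axis 2.77 zax [ 1.e-04  4.e-04 -1.e+00] F [5.38 1.72 1.71] w 0.0269 q [-0.65  0.45  0.52  1.74 -0.26  1.02  0.01]
phi 1.4797 R 0.2368 Fx 5.46 Ftan(+open) 1.59 Frad 1.57
```

Emit:
servo_tool(motion="0 -0.0015 -0.0001 0 255; 0 -0.0015 -0.0001 0 255; 0 0 0 0 255")

```text
time_s: 14.45
ee_pos: [0.6277, 0.1402, 0.3104]
ee_rot: [[0.999, 0.048, -0.0], [0.048, -0.999, -0.001], [-0.0, 0.001, -1.0]]
ft_force: [3.7, -0.3, 1.2]
width: 0.0271
```

```bash
python3 -c "
from rep import *
arc()"
```

```text
t 14.45 local [0.0166 0.1205 0.3104] yaw x-axis 2.74 zax [-1.e-04 -9.e-04 -1.e+00] F [ 3.74 -0.28  1.21] w 0.0271 q [-0.66  0.45  0.52  1.74 -0.26  1.02  0.01]
phi 1.4885 R 0.2367 Fx 3.72 Ftan(+open) -0.36 Frad 1.24
```

Emit:
servo_tool(motion="0 -0.0015 -0.0001 0 255; 0 -0.0015 -0.0001 0 255; 0 0 0 0 255")

```text
time_s: 14.82
ee_pos: [0.6277, 0.1413, 0.3106]
ee_rot: [[0.999, 0.046, 0.0], [0.046, -0.999, -0.003], [0.0, 0.003, -1.0]]
ft_force: [4.9, -2.7, 1.5]
width: 0.0272
```

```bash
python3 -c "
from rep import *
arc()
for n in('top','side'):
  p,d=grab_frame(n);im=p[:,:,::-1].copy();cv2.imwrite(f'pics/{n}7.png',im);np.save(f'pics/{n}7d.npy',d)
  L=loc(cloud(n,d));m=(L[...,1]>.19)&(L[...,1]<.27)&(L[...,0]>-.02)&(L[...,0]<.05)&(L[...,2]>.05)&(L[...,2]<.2)
  P=L[m];print(n,m.sum(),P.min(0),P.max(0),'ztop',np.percentile(P[:,2],[90,95,98]))
crop(im,230,120,300,190,8,'pics/s7c.png')"
```

```text
t 14.82 local [0.0167 0.1216 0.3106] yaw x-axis 2.66 zax [ 2.0e-04 -3.2e-03 -1.0e+00] F [ 4.89 -2.68  1.46] w 0.0272 q [-0.66  0.45  0.53  1.74 -0.25  1.02  0.  ]
phi 1.4932 R 0.2368 Fx 4.75 Ftan(+open) -2.8 Frad 1.68
top 329 [-0.01144809  0.19022221  0.05082121] [0.04106641 0.25705213 0.09558113] ztop [0.09155253 0.09235076 0.0935994 ]
side 103 [-0.01381064  0.19930285  0.05076779] [0.03821061 0.25535372 0.09254487] ztop [0.08991316 0.090743   0.09124582]
```

View pics/s7c.png

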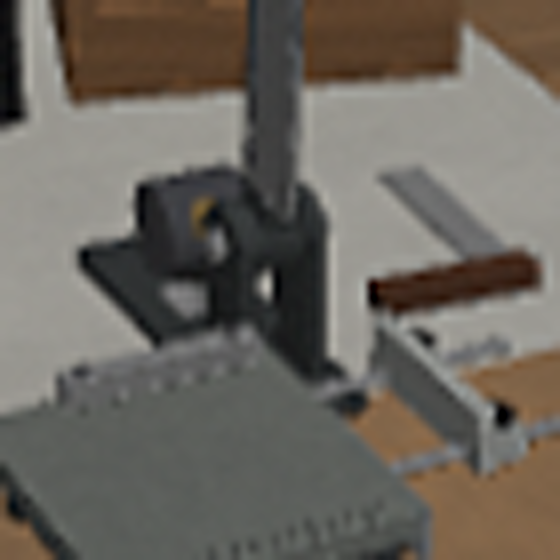

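Contact is clear. The tangential force reversed (1.6 → -0.4 → -2.8 N), motion stalled near 1.49 rad, and the drum bottom sits at pad height. I'll ease off 1 mm, release, and rise straight up.

Emit:
servo_tool(motion="0 0.001 0 0 255; 0 0 0 0 255; 0 0 0 0 180; 0 0 0 0 140; 0 0 0 0 100; 0 0 0 0 40; 0 0 0 0 0; 0 0 0 0 0; 0 0 0 0 0; 0 0 0 0 0")

```text
time_s: 16.18
ee_pos: [0.6276, 0.1429, 0.3106]
ee_rot: [[0.999, 0.048, -0.0], [0.048, -0.999, 0.0], [-0.0, -0.0, -1.0]]
ft_force: [-0.2, -0.0, 0.3]
width: 0.0855
```

```bash
python3 -c "
from rep import *
arc()
p,d=grab_frame('side');im=p[:,:,::-1].copy();cv2.imwrite('pics/s8.png',im)
crop(im,220,70,300,190,5,'pics/s8c.png')"
```

```text
t 16.18 local [0.0166 0.1232 0.3106] yaw x-axis 2.76 zax [-0.  0. -1.] F [-0.24 -0.    0.31] w 0.0855 q [-0.66  0.45  0.52  1.74 -0.26  1.02  0.01]
phi 1.4997 R 0.2367 Fx -0.24 Ftan(+open) 0.03 Frad 0.31
```

View pics/s8c.png

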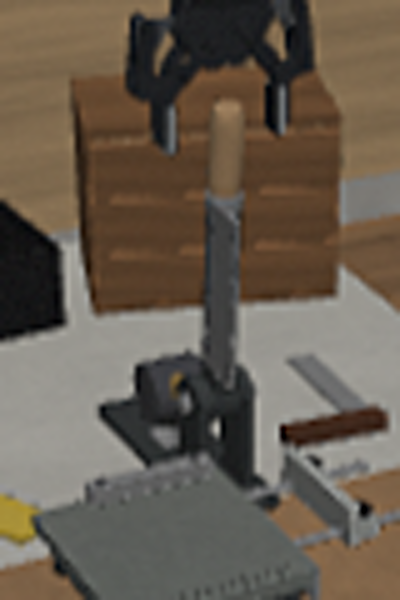

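The arm stays open by itself with the handle free of the fingers; tool force is about 0. Rising and going to the strip.

Emit:
servo_tool(motion="0 0 -0.04 0 0; 0 0 -0.05 0 0; -0.0235 0.053 0 0 0; -0.0235 0.053 0 0 0; -0.0235 0.053 0 0 0; -0.0235 0.053 0 0 0; -0.0235 0.053 0 0 0; -0.0235 0.053 0 0 0; -0.0235 0.053 0 0 0; -0.0235 0.053 0 0 0", grip_force=30)

```text
time_s: 17.48
ee_pos: [0.4594, -0.2913, 0.4009]
ee_rot: [[0.999, 0.048, 0.001], [0.048, -0.999, 0.0], [0.001, 0.0, -1.0]]
ft_force: [0.8, -0.5, 0.4]
width: 0.0853
```

Emit:
servo_tool(motion="0 0 0.04 10.5 80; 0 0 0.04 10.5 80; 0 0 0.04 10.5 80; 0 0 0.04 10.5 80; 0 0 0.04 10.5 80; 0 0 0.04 10.5 80; 0 0 0.02 9.9 80; 0 0 0 0 80")

```text
time_s: 18.48
ee_pos: [0.4596, -0.289, 0.1392]
ee_rot: [[0.342, -0.94, -0.003], [-0.94, -0.342, 0.001], [-0.002, 0.003, -1.0]]
ft_force: [0.4, 0.3, -0.6]
width: 0.0586
```

```bash
python3 -c "
from rep import *
S=rep();print(S['ee_pos'])
p,d=grab_frame('side');im=p[:,:,::-1].copy();cv2.imwrite('pics/s9.png',im)
p,d=grab_frame('top');im2=p[:,:,::-1].copy();cv2.imwrite('pics/t9.png',im2)
crop(im,200,100,340,270,4,'pics/s9c.png');crop(im2,100,110,330,220,3.4,'pics/t9c.png')"
```

```text
t 18.48 local [-0.1732 -0.2996  0.1392] yaw x-axis -70.02 zax [-3.4e-03  9.0e-04 -1.0e+00] F [ 0.36  0.25 -0.65] w 0.0586 q [-0.08  0.64  0.8   2.11 -0.73  0.7  -0.  ]
[ 0.45959545 -0.28899951  0.13920747]
```

View pics/s9c.png

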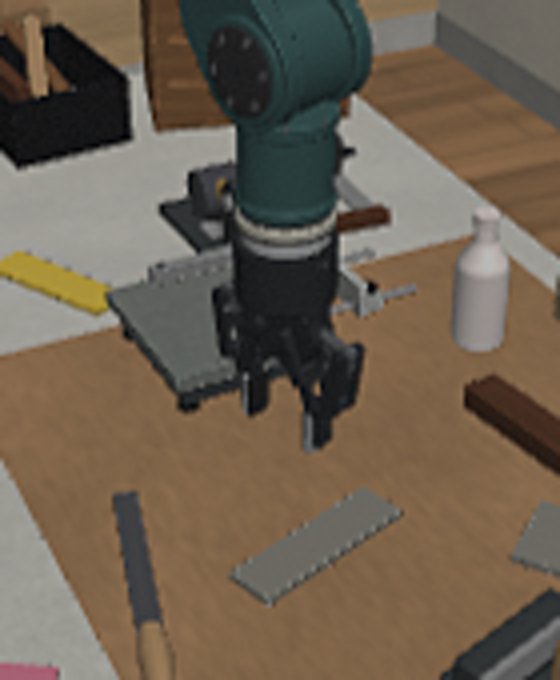

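View pics/t9c.png

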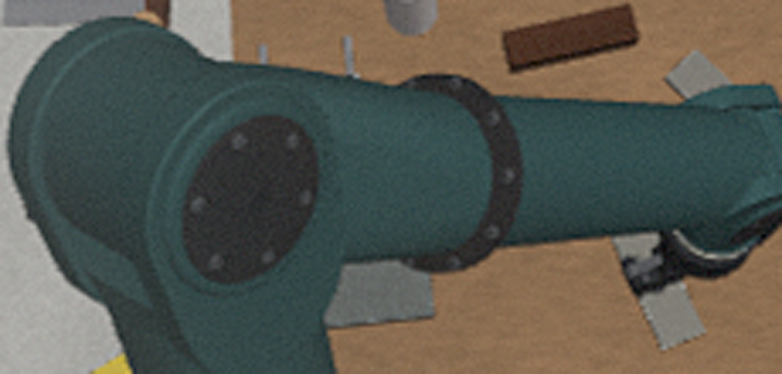

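```bash
python3 -c "
from rep import *
p,d=grab_frame('top');L=loc(cloud('top',d))
m=(L[...,2]>.15)&(abs(L[...,0]-.015)<.15)&(abs(L[...,1]-.12)<.12)&(d>0)
P=L[m]
for x in np.arange(-.12,.15,.03):
  r=[]
  for y in np.arange(.0,.24,.03):
    k=(abs(P[:,0]-x)<.015)&(abs(P[:,1]-y)<.015);r.append(round(float(P[k][:,2].mean()),2) if k.any() else 0)
  print(round(x,2),r)
"
```

```text
-0.12 [0, 0, 0, 0, 0, 0, 0, 0]
-0.09 [0, 0, 0, 0, 0, 0, 0, 0]
-0.06 [0, 0, 0, 0, 0, 0, 0, 0]
-0.03 [0, 0, 0, 0, 0, 0, 0, 0]
0.0 [0, 0, 0, 0.35, 0, 0, 0, 0]
0.03 [0, 0, 0, 0.35, 0.36, 0, 0, 0]
0.06 [0, 0, 0, 0, 0, 0, 0, 0]
0.09 [0, 0, 0, 0, 0, 0, 0, 0]
0.12 [0, 0, 0, 0, 0, 0, 0, 0]
0.15 [0, 0, 0, 0, 0, 0, 0, 0]
```

Emit:
servo_tool(motion="0 0 0.05 0 80; 0 0 0.05 0 80; 0 0 0.02 0 80; 0 0 0.008 0 80; 0 0 0.006 0 80; 0 0 0 0 80")

```text
time_s: 19.38
ee_pos: [0.4609, -0.2901, 0.0074]
ee_rot: [[0.34, -0.94, 0.002], [-0.94, -0.34, -0.001], [0.001, -0.001, -1.0]]
ft_force: [0.8, -0.2, -0.1]
width: 0.0587
```

```bash
python3 -c "
from rep import *
S=rep();print(S['ee_pos'])
p,d=grab_frame('side');im=p[:,:,::-1].copy();cv2.imwrite('pics/s10.png',im)
crop(im,240,190,320,260,8,'pics/s10c.png')"
```

```text
t 19.38 local [-0.1719 -0.3007  0.0074] yaw x-axis -70.12 zax [ 1.5e-03 -7.0e-04 -1.0e+00] F [ 0.82 -0.21 -0.09] w 0.0587 q [ 0.11  0.81  0.52  2.15 -0.99  0.44  0.22]
[ 0.46090859 -0.29007749  0.00739224]
```

View pics/s10c.png

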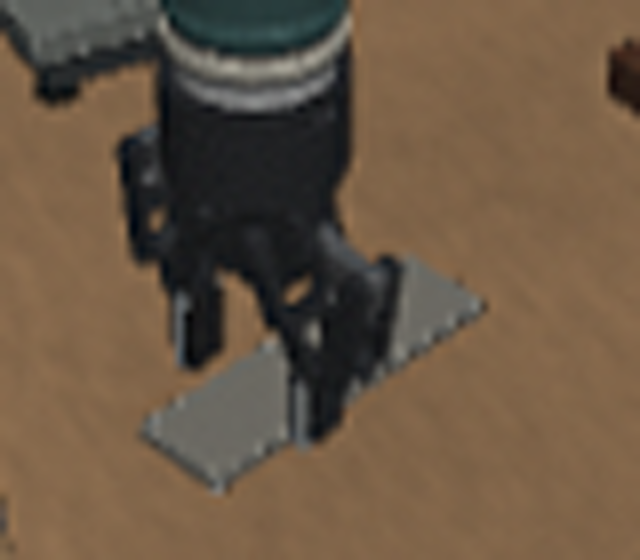

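Emit:
servo_tool(motion="0 0 0.003 0 80; 0 0 0.003 0 80; 0 0 0.002 0 80; 0 0 0 0 80")

```text
time_s: 19.92
ee_pos: [0.4602, -0.2896, -0.0016]
ee_rot: [[0.34, -0.941, -0.0], [-0.941, -0.34, 0.0], [-0.0, 0.0, -1.0]]
ft_force: [0.4, -0.0, 0.3]
width: 0.0587
```

Emit:
servo_tool(motion="0 0 0 0 140; 0 0 0 0 255; 0 0 0 0 255; 0 0 0 0 255; 0 0 0 0 255")

```text
time_s: 20.55
ee_pos: [0.4602, -0.2896, -0.0012]
ee_rot: [[0.34, -0.941, 0.0], [-0.941, -0.34, 0.0], [-0.0, -0.0, -1.0]]
ft_force: [-0.7, 0.6, 5.8]
width: 0.045
```

Emit:
servo_tool(motion="0 0 -0.005 0 255; 0 0 -0.02 0 255; 0 0 -0.04 0 255; 0 0 -0.04 0 255; 0 0 0 0 255")

```text
time_s: 21.18
ee_pos: [0.4618, -0.2911, 0.106]
ee_rot: [[0.34, -0.941, 0.004], [-0.941, -0.34, -0.003], [0.005, -0.003, -1.0]]
ft_force: [0.1, -0.1, -0.4]
width: 0.0449
```

```bash
python3 -c "
from rep import *
S=rep();print(S['ee_pos'])
p,d=grab_frame('side');im=p[:,:,::-1].copy();cv2.imwrite('pics/s11.png',im)
crop(im,220,160,340,260,6,'pics/s11c.png')"
```

```text
t 21.18 local [-0.1711 -0.3017  0.106 ] yaw x-axis -70.14 zax [ 0.0045 -0.0035 -1.    ] F [ 0.09 -0.06 -0.4 ] w 0.0449 q [-0.03  0.68  0.74  2.13 -0.8   0.63  0.06]
[ 0.46182841 -0.29105688  0.10596873]
```

View pics/s11c.png

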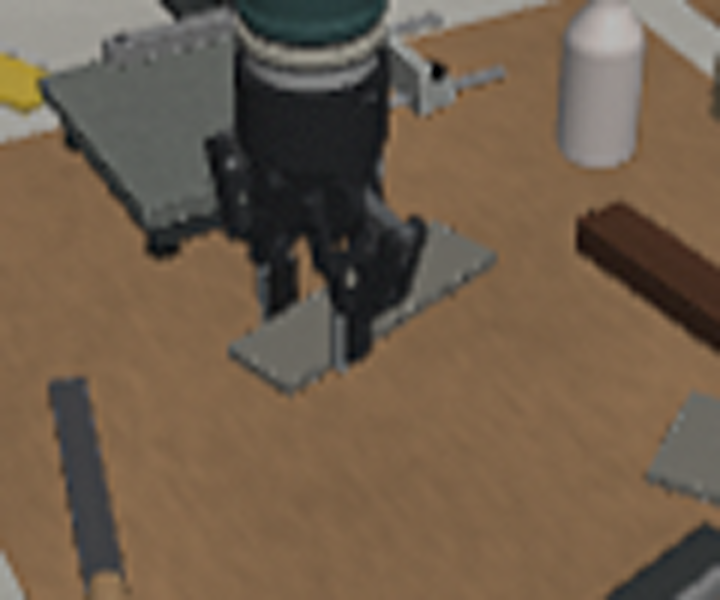

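The strip is held level (side crop: strip at about (360,300)). Turning it in line with the shear and carrying it over the bed.

Emit:
servo_tool(motion="0 0 -0.02 8.5 255; 0 0 0 8.5 255; -0.048 -0.0123 0 0 255; -0.048 -0.0123 0 0 255; -0.048 -0.0123 0 0 255; -0.048 -0.0123 0 0 255; -0.048 -0.0123 0 0 255; -0.048 -0.0123 0 0 255; -0.048 -0.0123 0 0 255; 0 0 0 0 255")

```text
time_s: 22.48
ee_pos: [0.5294, 0.0558, 0.1213]
ee_rot: [[0.059, -0.998, -0.003], [-0.998, -0.059, 0.002], [-0.002, 0.003, -1.0]]
ft_force: [-0.0, -1.2, -0.6]
width: 0.0449
```

```bash
python3 -c "
from rep import *
S=rep();print(S['ee_pos'])
p,d=grab_frame('side');im=p[:,:,::-1].copy();cv2.imwrite('pics/s12.png',im)
crop(im,200,100,320,210,6,'pics/s12c.png')
p,d=grab_frame('top');im=p[:,:,::-1].copy();cv2.imwrite('pics/t12.png',im)"
```

```text
t 22.48 local [-0.0859  0.0412  0.1213] yaw x-axis -86.6 zax [-0.0033  0.0016 -1.    ] F [-0.04 -1.25 -0.59] w 0.0449 q [-0.8   0.72  0.91  2.15 -0.9   0.73 -0.79]
[0.52936481 0.05579251 0.12129559]
```

View pics/s12c.png

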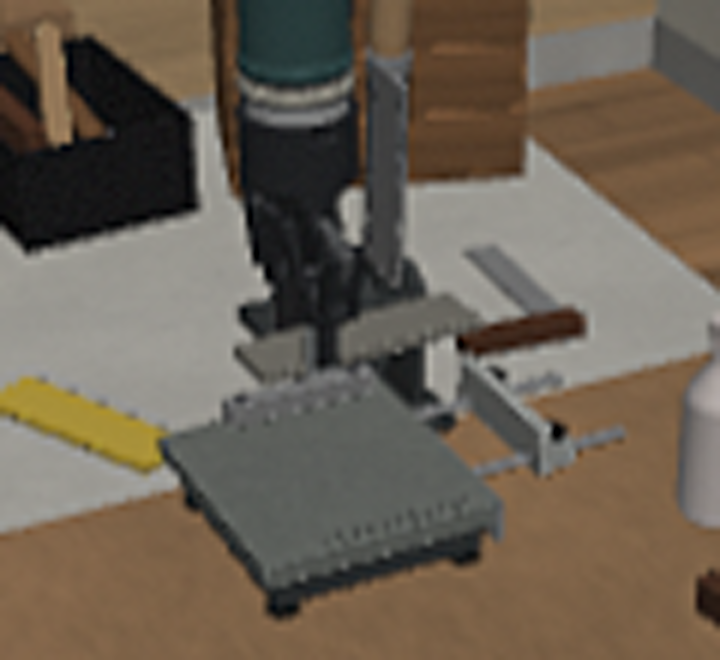

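View pics/t12.png

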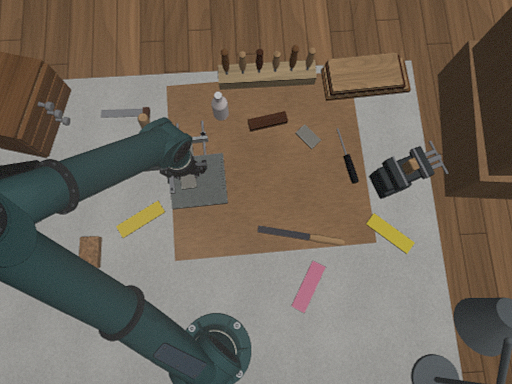

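```bash
python3 -c "
from rep import *
p,d=grab_frame('top');L=loc(cloud('top',d))
for u,v in((100,170),(120,160),(140,150),(160,135),(170,130),(180,145),(145,128),(148,132)): print(u,v,L[v,u].round(3))
p,d=grab_frame('side');im=p[:,:,::-1].copy();crop(im,120,0,320,160,4,'pics/s13c.png')
"
```

```text
100 170 [-0.208  0.123  0.645]
120 160 [-0.179  0.1    0.602]
140 150 [-0.148  0.071  0.561]
160 135 [-0.098  0.041  0.503]
170 130 [-0.073  0.025  0.463]
180 145 [-0.112  0.005  0.465]
145 128 [-0.076  0.073  0.497]
148 132 [-0.092  0.064  0.513]
```

View pics/s13c.png

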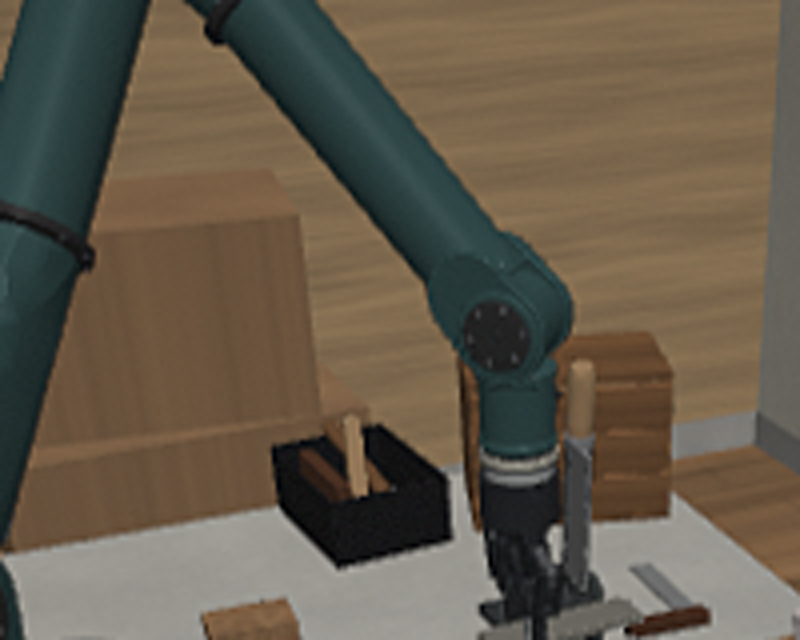

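Wrist at local x -0.09 and handle at x 0.015: clear by several cm. Lowering onto the bed.

Emit:
servo_tool(motion="0.004 0 0.02 0.5 255; 0.004 0 0.02 0 255; 0 0 0.015 0 255; 0 0 0.008 0 255; 0 0 0.003 0 255; 0 0 0 0 255")

```text
time_s: 23.42
ee_pos: [0.5301, 0.0421, 0.0578]
ee_rot: [[0.041, -0.999, 0.0], [-0.999, -0.041, -0.0], [0.0, -0.0, -1.0]]
ft_force: [0.8, 0.1, -1.4]
width: 0.045
```

```bash
python3 -c "
from rep import *
S=rep()"
```

```text
t 23.43 local [-0.086   0.0276  0.0578] yaw x-axis -87.65 zax [ 3.e-04 -0.e+00 -1.e+00] F [ 0.81  0.08 -1.4 ] w 0.045 q [-0.69  0.79  0.78  2.18 -1.04  0.62 -0.66]
```

Emit:
servo_tool(motion="-0.002 0 0.003 -0.5 255; 0 0 0.003 0 255; 0 0 0 0 255")

```text
time_s: 23.8
ee_pos: [0.5297, 0.0444, 0.0515]
ee_rot: [[0.05, -0.999, -0.0], [-0.999, -0.05, 0.0], [-0.0, 0.0, -1.0]]
ft_force: [-0.6, 0.5, -0.9]
width: 0.0451
```

Emit:
servo_tool(motion="0 0 0.001 0 255; 0 0 0.001 0 255; 0 0 0 0 255")

```text
time_s: 24.18
ee_pos: [0.5298, 0.0442, 0.0496]
ee_rot: [[0.05, -0.999, -0.0], [-0.999, -0.05, -0.0], [0.0, 0.0, -1.0]]
ft_force: [-0.4, 0.4, -1.5]
width: 0.0451
```

```bash
python3 -c "
from rep import *
S=rep()
p,d=grab_frame('side');im=p[:,:,::-1].copy();crop(im,200,100,320,210,6,'pics/s14c.png')
"
```

```text
t 24.18 local [-0.0861  0.0296  0.0496] yaw x-axis -87.15 zax [-0. -0. -1.] F [-0.38  0.37 -1.48] w 0.0451 q [-0.69  0.8   0.76  2.18 -1.06  0.6  -0.65]
```

View pics/s14c.png

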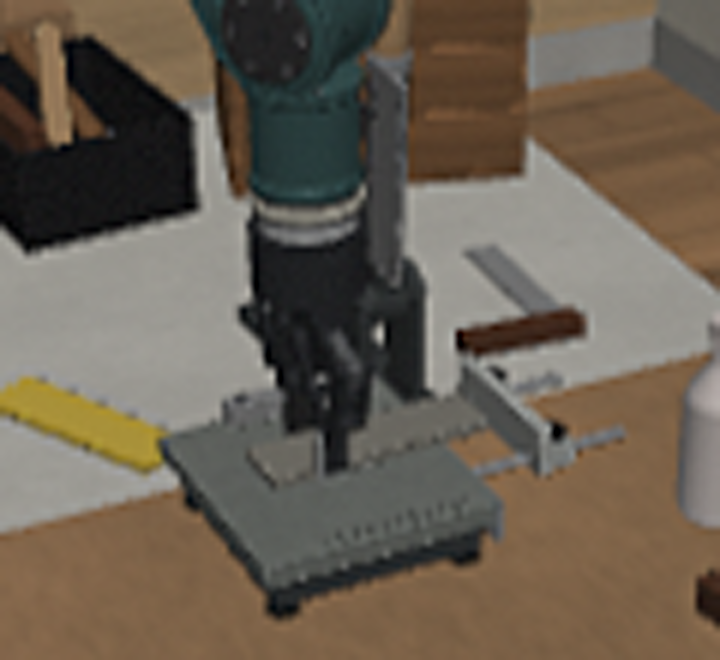

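Emit:
servo_tool(motion="0 0 0.001 0 255; 0 0 0.001 0 255; 0 0 0 0 255")

```text
time_s: 24.6
ee_pos: [0.5299, 0.0442, 0.0488]
ee_rot: [[0.05, -0.999, 0.001], [-0.999, -0.05, 0.002], [-0.002, -0.001, -1.0]]
ft_force: [-2.3, 1.2, 10.7]
width: 0.045
```

```bash
python3 -c "
from rep import *
S=rep()
"
```

```text
t 24.6 local [-0.086   0.0296  0.0488] yaw x-axis -87.16 zax [ 5.0e-04  1.6e-03 -1.0e+00] F [-2.31  1.17 10.75] w 0.045 q [-0.68  0.8   0.76  2.18 -1.07  0.6  -0.64]
```

Emit:
servo_tool(motion="0 0 -0.001 0 255; 0 0 0 0 160; 0 0 0 0 100; 0 0 0 0 90; 0 0 0 0 90; 0 0 -0.01 0 90; 0 0 -0.025 0 90; 0 0 -0.03 0 160; 0 0 0 0 255; 0 0 0 0 255")

```text
time_s: 25.85
ee_pos: [0.5295, 0.0445, 0.1136]
ee_rot: [[0.05, -0.999, -0.0], [-0.999, -0.05, 0.0], [-0.0, 0.0, -1.0]]
ft_force: [0.0, -0.1, -0.9]
width: 0.0012
```

```bash
python3 -c "
from rep import *
S=rep()
for n in('top','side'):
  p,d=grab_frame(n);im=p[:,:,::-1].copy();cv2.imwrite(f'pics/{n}15.png',im)
  if n=='top':crop(im,140,110,240,215,6,'pics/t15c.png')
  else:crop(im,200,100,320,210,6,'pics/s15c.png')
"
```

```text
t 25.85 local [-0.0864  0.03    0.1136] yaw x-axis -87.12 zax [-2.e-04  4.e-04 -1.e+00] F [ 0.03 -0.08 -0.88] w 0.0012 q [-0.77  0.72  0.9   2.16 -0.92  0.71 -0.76]
```

View pics/t15c.png

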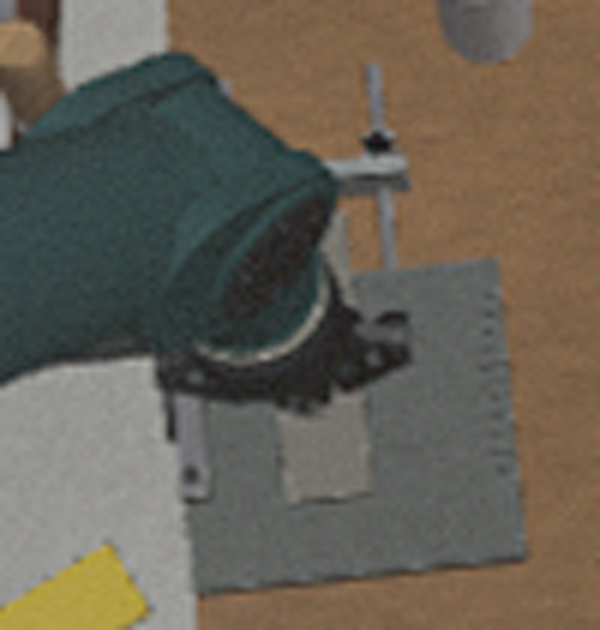

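View pics/s15c.png

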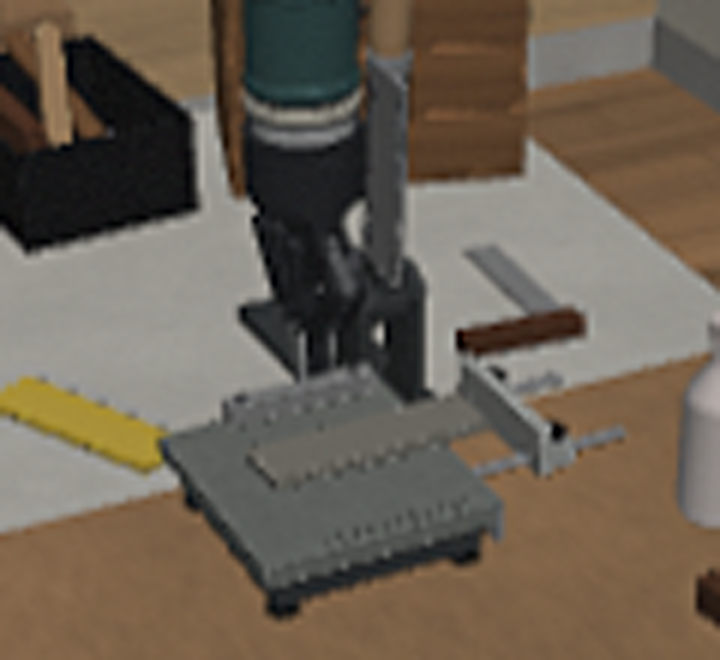

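```bash
python3 -c "
from rep import *
f=lambda x,y:(140+(x+.5)/6-.5,110+(y+.5)/6-.5)
g=lambda x,y:(200+(x+.5)/6-.5,100+(y+.5)/6-.5)
for q in((288,503),(372,492),(375,420)): print('top',loc(onz('top',*f(*q),.058)).round(4))
for q in((248,457),(273,487),(500,425)): print('side',loc(onz('side',*g(*q),.058)).round(4))
"
```

```text
top [-0.1279  0.0494  0.058 ]
top [-0.1269  0.0042  0.058 ]
top [-0.0873 -0.0008  0.058 ]
side [-0.1315  0.0428  0.058 ]
side [-0.1319  0.0014  0.058 ]
side [0.0352 0.0017 0.058 ]
```

Emit:
servo_tool(motion="0.026 -0.013 0 0 255; 0.028 -0.013 0 0 255; 0 0 0.03 0 255; 0 0 0.02 0 255; 0 0 0.009 0 255; 0 0 0 0 255")

```text
time_s: 26.7
ee_pos: [0.5579, -0.0085, 0.0539]
ee_rot: [[0.05, -0.999, -0.002], [-0.999, -0.05, -0.0], [-0.0, 0.002, -1.0]]
ft_force: [-0.0, -0.4, 0.6]
width: 0.0001
```

```bash
python3 -c "
from rep import *
S=rep()
p,d=grab_frame('side');im=p[:,:,::-1].copy();crop(im,200,100,320,210,6,'pics/s16c.png')
"
```

```text
t 26.7 local [-0.0607 -0.0244  0.0539] yaw x-axis -87.16 zax [-1.6e-03 -1.0e-04 -1.0e+00] F [-0.02 -0.35  0.65] w 0.0001 q [-0.59  0.81  0.78  2.12 -1.01  0.64 -0.6 ]
```

View pics/s16c.png

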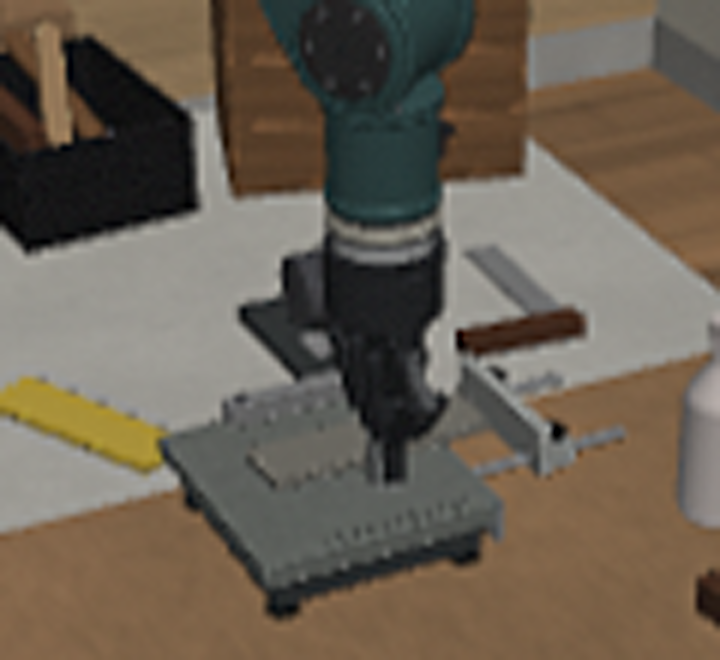

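Emit:
servo_tool(motion="-0.006 0 0.001 0 255; -0.006 0 0 0 255; -0.006 0 0 0 255; -0.006 0 0 0 255; -0.006 0 0 0 255; -0.006 0 0 0 255; -0.006 0 0 0 255; -0.004 0 0 0 255; 0 0 0 0 255")

```text
time_s: 27.88
ee_pos: [0.556, 0.0383, 0.0535]
ee_rot: [[0.051, -0.999, -0.0], [-0.999, -0.051, 0.001], [-0.001, 0.0, -1.0]]
ft_force: [-0.4, 0.2, 0.1]
width: -0.0001
```

```bash
python3 -c "
from rep import *
S=rep()
p,d=grab_frame('side');im=p[:,:,::-1].copy();crop(im,200,100,320,210,6,'pics/s17c.png')
p,d=grab_frame('top');im=p[:,:,::-1].copy();crop(im,140,110,240,215,6,'pics/t17c.png')
"
```

```text
t 27.88 local [-0.0602  0.0224  0.0535] yaw x-axis -87.1 zax [-4.e-04  7.e-04 -1.e+00] F [-0.45  0.17  0.07] w -0.0001 q [-0.67  0.82  0.78  2.12 -1.02  0.64 -0.68]
```

View pics/s17c.png

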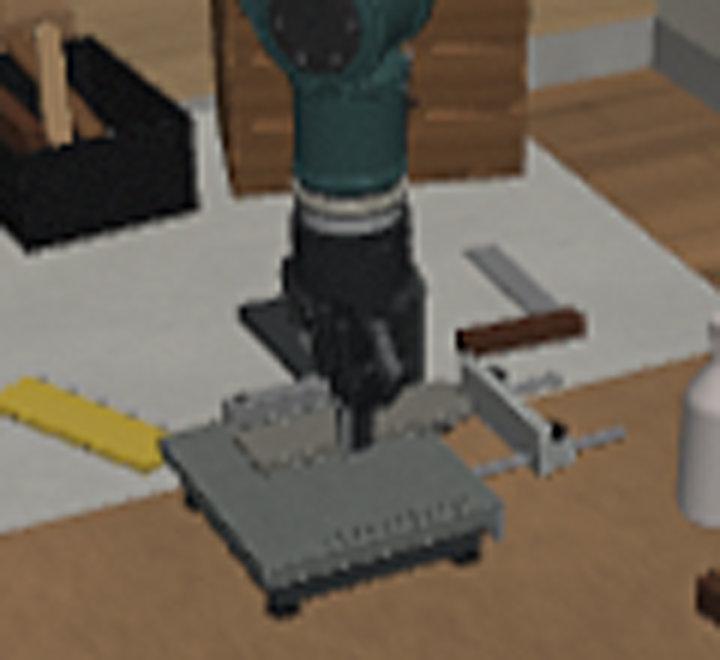

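View pics/t17c.png

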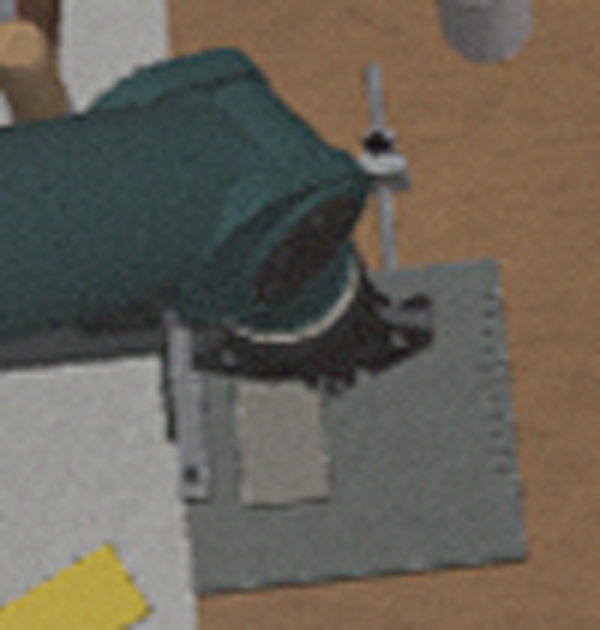

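Emit:
servo_tool(motion="-0.004 0 0 0 255; -0.004 0 0 0 255; -0.003 0 0 0 255; -0.002 0 0 0 255; 0 0 0 0 255")

```text
time_s: 28.6
ee_pos: [0.5554, 0.051, 0.0535]
ee_rot: [[0.05, -0.999, -0.0], [-0.999, -0.05, 0.001], [-0.001, 0.0, -1.0]]
ft_force: [-0.8, -0.1, 0.0]
width: 0.0001
```

```bash
python3 -c "
from rep import *
S=rep()"
```

```text
t 28.6 local [-0.0602  0.0351  0.0535] yaw x-axis -87.12 zax [-2.e-04  5.e-04 -1.e+00] F [-0.84 -0.14  0.01] w 0.0001 q [-0.7   0.82  0.78  2.12 -1.02  0.65 -0.7 ]
```

Emit:
servo_tool(motion="-0.0015 0 0 0 255; -0.0015 0 0 0 255; 0 0 0 0 255")

```text
time_s: 28.98
ee_pos: [0.5553, 0.0537, 0.0536]
ee_rot: [[0.05, -0.999, -0.0], [-0.999, -0.05, 0.0], [-0.0, 0.0, -1.0]]
ft_force: [-0.1, 0.1, 1.0]
width: 0.0001
```

```bash
python3 -c "
from rep import *
S=rep()
p,d=grab_frame('top');im=p[:,:,::-1].copy();crop(im,140,110,240,215,6,'pics/t18c.png')"
```

```text
t 28.98 local [-0.0601  0.0378  0.0536] yaw x-axis -87.13 zax [-2.e-04  3.e-04 -1.e+00] F [-0.07  0.07  1.04] w 0.0001 q [-0.7   0.82  0.78  2.12 -1.02  0.65 -0.71]
```

View pics/t18c.png

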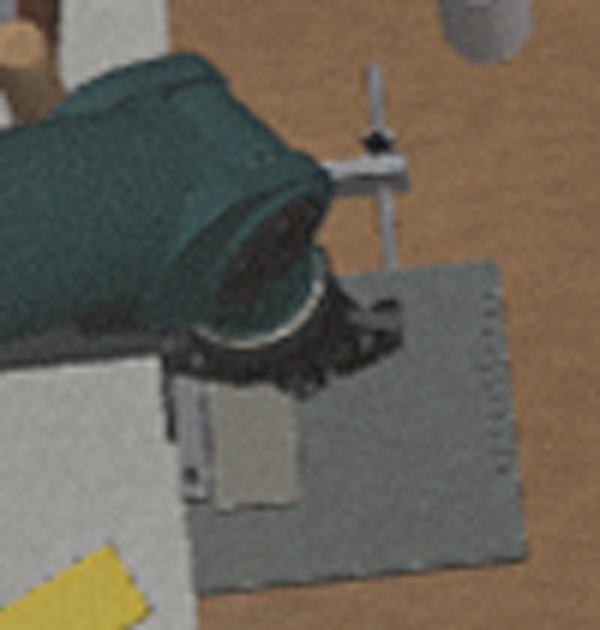

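Emit:
servo_tool(motion="-0.001 0 0 0 255; -0.001 0 0 0 255; 0 0 0 0 255")

```text
time_s: 29.4
ee_pos: [0.5553, 0.0556, 0.0536]
ee_rot: [[0.05, -0.999, 0.0], [-0.999, -0.05, 0.0], [-0.0, -0.0, -1.0]]
ft_force: [-1.0, -0.1, -0.9]
width: 0.0002
```

```bash
python3 -c "
from rep import *
S=rep()"
```

```text
t 29.4 local [-0.0601  0.0397  0.0536] yaw x-axis -87.14 zax [ 0.e+00  1.e-04 -1.e+00] F [-1.04 -0.09 -0.91] w 0.0002 q [-0.71  0.82  0.78  2.12 -1.02  0.65 -0.71]
```

Emit:
servo_tool(motion="-0.001 0 0 0 255; -0.001 0 0 0 255; 0 0 0 0 255")

```text
time_s: 29.78
ee_pos: [0.5552, 0.0561, 0.0537]
ee_rot: [[0.049, -0.999, 0.001], [-0.999, -0.049, -0.002], [0.002, -0.001, -1.0]]
ft_force: [0.6, -4.5, 0.4]
width: 0.0001
```

```bash
python3 -c "
from rep import *
S=rep()"
```

```text
t 29.77 local [-0.0601  0.0402  0.0537] yaw x-axis -87.2 zax [ 7.0e-04 -2.2e-03 -1.0e+00] F [ 0.57 -4.53  0.44] w 0.0001 q [-0.71  0.82  0.78  2.12 -1.02  0.65 -0.71]
```

Fence contact felt (4.5 N). Backing off and going round to the tail end to push it home.

Emit:
servo_tool(motion="0.006 0 0 0 255; 0.01 0 0 0 255; 0 0 -0.03 0 255; 0 0 -0.02 0 255; -0.014 0.034 0 0 255; -0.014 0.034 0 0 255; -0.014 0.034 0 0 255; 0 0 0 0 255")

```text
time_s: 30.78
ee_pos: [0.4483, 0.0793, 0.1033]
ee_rot: [[0.05, -0.999, -0.005], [-0.999, -0.05, 0.002], [-0.003, 0.004, -1.0]]
ft_force: [0.3, -0.6, 0.9]
width: 0.0
```

```bash
python3 -c "
from rep import *
S=rep()
p,d=grab_frame('side');im=p[:,:,::-1].copy();crop(im,200,100,320,210,6,'pics/s19c.png')
p,d=grab_frame('top');im=p[:,:,::-1].copy();crop(im,140,110,240,215,6,'pics/t19c.png')"
```

```text
t 30.77 local [-0.1658  0.0688  0.1033] yaw x-axis -87.11 zax [-0.0045  0.0023 -1.    ] F [ 0.28 -0.61  0.87] w 0.0 q [-0.87  0.66  0.86  2.32 -0.99  0.59 -0.75]
```

View pics/s19c.png

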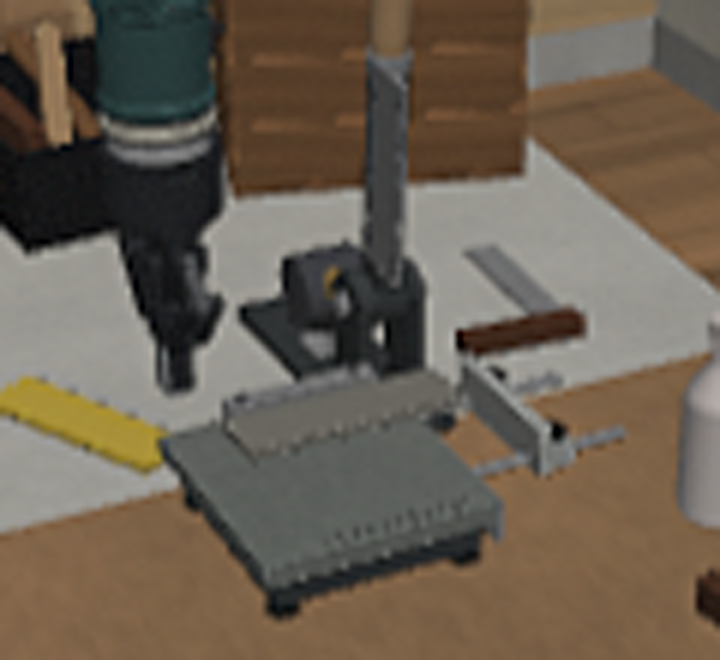

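View pics/t19c.png

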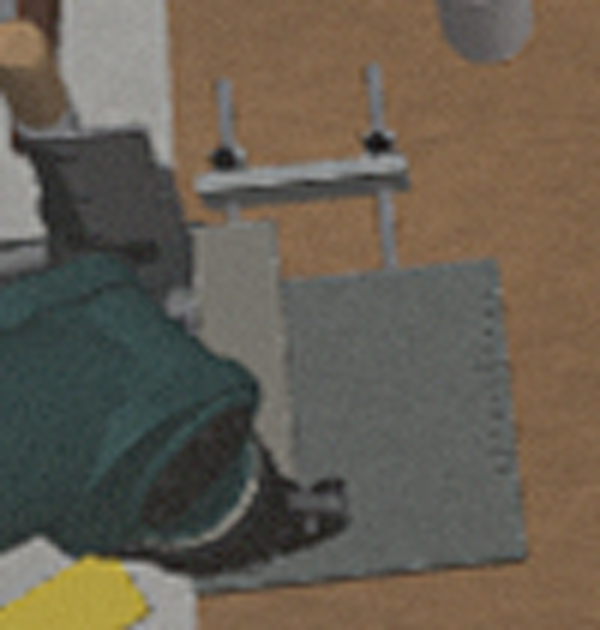

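Emit:
servo_tool(motion="0.002 0 0.02 0 255; 0 0 0.02 0 255; 0 0 0.01 0 255; 0 -0.008 0 0 255; 0 -0.008 0 0 255; 0 -0.005 0 0 255; 0 -0.005 0 0 255; 0 -0.004 0 0 255; 0 -0.004 0 0 255; 0 0 0 0 255")

```text
time_s: 32.12
ee_pos: [0.4866, 0.0781, 0.0536]
ee_rot: [[0.05, -0.999, 0.001], [-0.999, -0.05, -0.0], [0.0, -0.001, -1.0]]
ft_force: [-0.1, -0.2, -0.7]
width: -0.0001
```

```bash
cat > mg.py <<'E'
from rep import *
import sys
k=sys.argv[1]
rep()
p,d=grab_frame('side');im=p[:,:,::-1].copy();crop(im,200,100,320,210,6,f'pics/s{k}c.png')
p,d=grab_frame('top');im=p[:,:,::-1].copy();cv2.imwrite(f'pics/top{k}.png',im);crop(im,140,110,240,215,6,f'pics/t{k}c.png')
E
python3 mg.py 20
```

```text
t 32.12 local [-0.1275  0.0657  0.0536] yaw x-axis -87.14 zax [ 8.e-04 -3.e-04 -1.e+00] F [-0.14 -0.17 -0.69] w -0.0001 q [-0.77  0.76  0.74  2.26 -1.1   0.55 -0.67]
```

View pics/t20c.png

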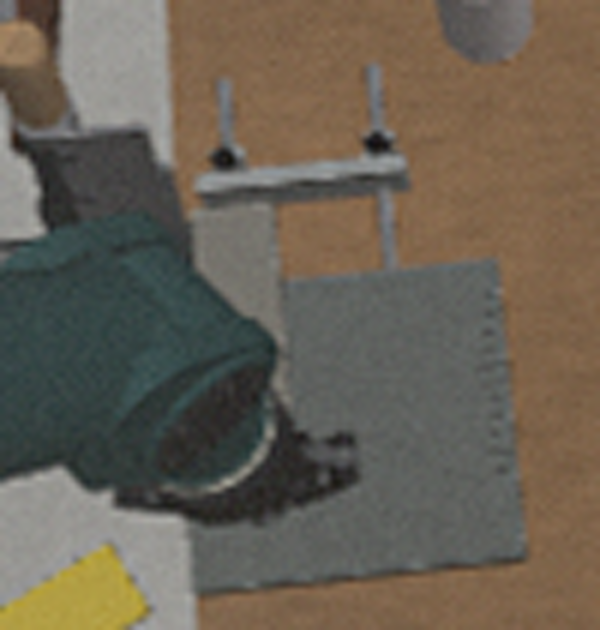

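View pics/s20c.png

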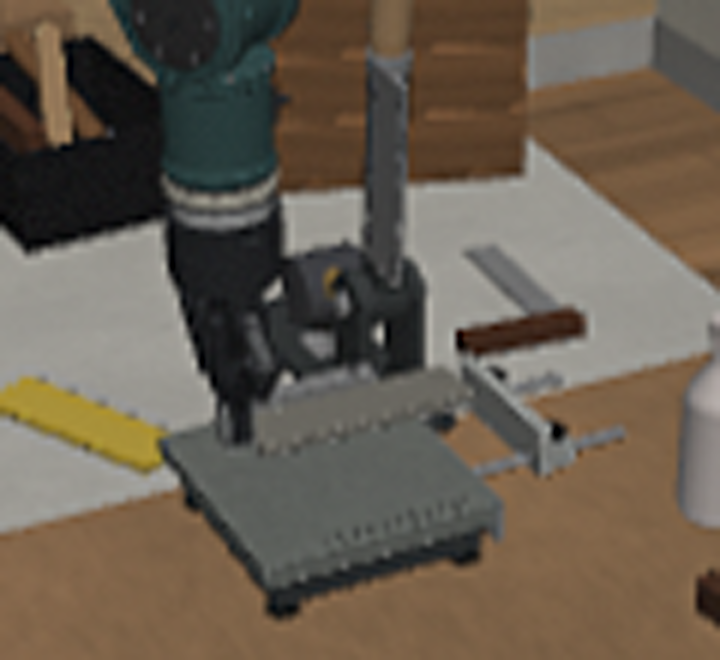

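Emit:
servo_tool(motion="0 -0.0015 0 0 255; 0 -0.0015 0 0 255; 0 0 0 0 255")

```text
time_s: 32.6
ee_pos: [0.4889, 0.0782, 0.0536]
ee_rot: [[0.05, -0.999, -0.0], [-0.999, -0.05, 0.0], [-0.0, 0.0, -1.0]]
ft_force: [-1.7, 0.7, 1.5]
width: 0.0002
```

```bash
python3 -c "
from rep import *
S=rep()"
```

```text
t 32.6 local [-0.1252  0.0657  0.0536] yaw x-axis -87.14 zax [-2.e-04  0.e+00 -1.e+00] F [-1.69  0.71  1.48] w 0.0002 q [-0.77  0.76  0.75  2.26 -1.1   0.55 -0.67]
```

Emit:
servo_tool(motion="0 -0.001 0 0 255; 0 0 0 0 255; 0 0 0 0 255")

```text
time_s: 32.98
ee_pos: [0.4903, 0.0782, 0.0536]
ee_rot: [[0.05, -0.999, 0.0], [-0.999, -0.05, -0.0], [0.0, -0.0, -1.0]]
ft_force: [-0.5, -0.2, -0.1]
width: -0.0001
```

```bash
python3 mg.py 21
```

```text
t 32.98 local [-0.1238  0.0656  0.0536] yaw x-axis -87.14 zax [ 4.e-04 -1.e-04 -1.e+00] F [-0.48 -0.22 -0.07] w -0.0001 q [-0.77  0.76  0.75  2.25 -1.1   0.56 -0.67]
```

View pics/t21c.png

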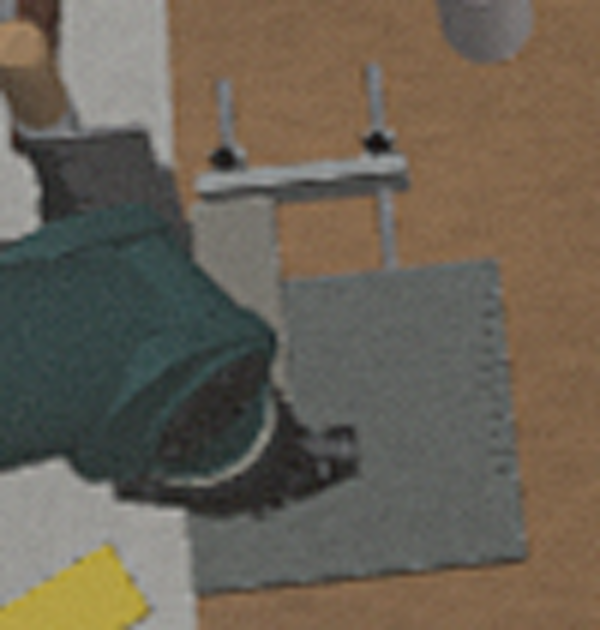

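Emit:
servo_tool(motion="0 -0.001 0 0 255; 0 0 0 0 255; 0 0 0 0 255")

```text
time_s: 33.45
ee_pos: [0.4911, 0.0783, 0.0536]
ee_rot: [[0.05, -0.999, 0.0], [-0.999, -0.05, -0.0], [0.0, -0.0, -1.0]]
ft_force: [-1.7, 0.2, 0.1]
width: -0.0001
```

```bash
python3 -c "
from rep import *
S=rep()"
```

```text
t 33.45 local [-0.123   0.0657  0.0536] yaw x-axis -87.14 zax [ 2.e-04 -0.e+00 -1.e+00] F [-1.68  0.22  0.12] w -0.0001 q [-0.77  0.76  0.75  2.25 -1.09  0.56 -0.67]
```

Emit:
servo_tool(motion="0 -0.001 0 0 255; 0 0 0 0 255; 0 0 0 0 255")

```text
time_s: 33.83
ee_pos: [0.4921, 0.0784, 0.0536]
ee_rot: [[0.05, -0.999, 0.0], [-0.999, -0.05, -0.0], [0.0, -0.0, -1.0]]
ft_force: [-0.3, 0.1, -0.1]
width: -0.0001
```

```bash
python3 -c "
from rep import *
S=rep()"
```

```text
t 33.83 local [-0.122   0.0657  0.0536] yaw x-axis -87.14 zax [ 2.e-04 -0.e+00 -1.e+00] F [-0.35  0.13 -0.08] w -0.0001 q [-0.77  0.76  0.75  2.25 -1.09  0.56 -0.67]
```

```bash
python3 -c "
from rep import *
p,d=grab_frame('side');a=p[:,:,::-1].copy()
p,d=grab_frame('top');b=p[:,:,::-1].copy()
cv2.imwrite('pics/z22.png',np.hstack([cv2.resize(a[150:185,262:297],(400,400),interpolation=cv2.INTER_CUBIC),cv2.resize(b[130:165,165:200],(400,400),interpolation=cv2.INTER_CUBIC)]))"
```

```text
(no output)
```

View pics/z22.png

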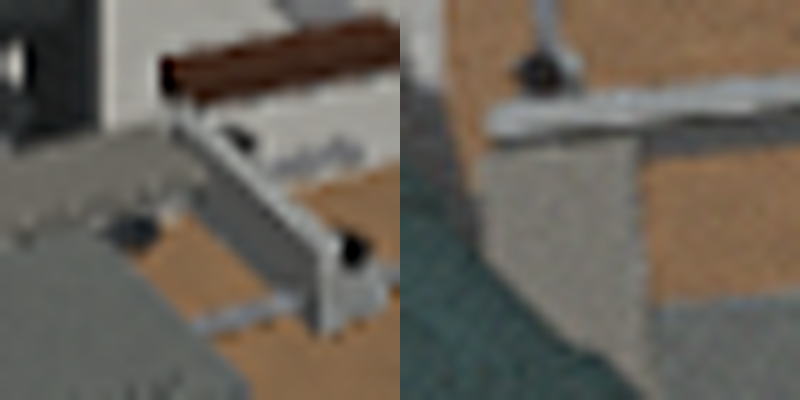

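Emit:
servo_tool(motion="0 -0.0008 0 0 255; 0 0 0 0 255; 0 0 0 0 255")

```text
time_s: 34.3
ee_pos: [0.4929, 0.0784, 0.0536]
ee_rot: [[0.05, -0.999, 0.0], [-0.999, -0.05, -0.0], [0.0, -0.0, -1.0]]
ft_force: [-0.5, 0.2, 0.3]
width: 0.0001
```

```bash
python3 -c "
from rep import *
S=rep()"
```

```text
t 34.3 local [-0.1212  0.0656  0.0536] yaw x-axis -87.14 zax [ 1.e-04 -1.e-04 -1.e+00] F [-0.54  0.2   0.26] w 0.0001 q [-0.77  0.76  0.75  2.25 -1.09  0.56 -0.68]
```

Emit:
servo_tool(motion="0 -0.0008 0 0 255; 0 0 0 0 255; 0 0 0 0 255")

```text
time_s: 34.67
ee_pos: [0.4938, 0.0784, 0.0536]
ee_rot: [[0.05, -0.999, 0.0], [-0.999, -0.05, -0.0], [0.0, -0.0, -1.0]]
ft_force: [-0.9, -0.3, -0.5]
width: -0.0
```

```bash
python3 -c "
from rep import *
S=rep()"
```

```text
t 34.67 local [-0.1203  0.0657  0.0536] yaw x-axis -87.14 zax [ 2.e-04 -1.e-04 -1.e+00] F [-0.95 -0.29 -0.54] w -0.0 q [-0.77  0.77  0.75  2.25 -1.09  0.56 -0.68]
```

Emit:
servo_tool(motion="0 -0.0008 0 0 255; 0 0 0 0 255; 0 0 0 0 255")

```text
time_s: 35.05
ee_pos: [0.4945, 0.0785, 0.0536]
ee_rot: [[0.05, -0.999, 0.0], [-0.999, -0.05, -0.0], [0.0, -0.0, -1.0]]
ft_force: [-1.0, -0.2, -0.4]
width: -0.0
```

```bash
python3 -c "
from rep import *
S=rep()"
```

```text
t 35.05 local [-0.1196  0.0657  0.0536] yaw x-axis -87.14 zax [ 1.e-04 -0.e+00 -1.e+00] F [-0.98 -0.22 -0.44] w -0.0 q [-0.77  0.77  0.75  2.24 -1.09  0.56 -0.68]
```

Emit:
servo_tool(motion="0 -0.0008 0 0 255; 0 0 0 0 255; 0 0 0 0 255")

```text
time_s: 35.42
ee_pos: [0.4949, 0.0785, 0.0536]
ee_rot: [[0.05, -0.999, -0.0], [-0.999, -0.05, 0.0], [-0.0, 0.0, -1.0]]
ft_force: [-1.6, -0.0, 1.1]
width: 0.0
```

```bash
python3 -c "
from rep import *
S=rep()"
```

```text
t 35.42 local [-0.1192  0.0657  0.0536] yaw x-axis -87.14 zax [-5.e-04  1.e-04 -1.e+00] F [-1.57 -0.03  1.14] w 0.0 q [-0.77  0.77  0.75  2.24 -1.09  0.56 -0.68]
```

Emit:
servo_tool(motion="0 -0.0008 0 0 255; 0 0 0 0 255; 0 0 0 0 255")

```text
time_s: 35.8
ee_pos: [0.495, 0.0785, 0.0535]
ee_rot: [[0.05, -0.999, -0.002], [-0.999, -0.05, 0.0], [-0.0, 0.002, -1.0]]
ft_force: [-4.5, -0.8, 3.0]
width: -0.0004
```

```bash
python3 -c "
from rep import *
S=rep();
import time
for i in range(3): print(get_state()['ft_force'])
p,d=grab_frame('side');a=p[:,:,::-1].copy()
p,d=grab_frame('top');b=p[:,:,::-1].copy();cv2.imwrite('pics/top23.png',b)
cv2.imwrite('pics/z23.png',np.hstack([cv2.resize(a[150:185,262:297],(400,400),interpolation=cv2.INTER_CUBIC),cv2.resize(b[130:165,165:200],(400,400),interpolation=cv2.INTER_CUBIC)]))"
```

```text
t 35.8 local [-0.1191  0.0657  0.0535] yaw x-axis -87.14 zax [-1.6e-03  2.0e-04 -1.0e+00] F [-4.51 -0.81  3.01] w -0.0004 q [-0.77  0.77  0.75  2.24 -1.09  0.57 -0.68]
[-4.51180638 -0.81112016  3.00543866]
[-4.51180638 -0.81112016  3.00543866]
[-4.51180638 -0.81112016  3.00543866]
```

View pics/z23.png

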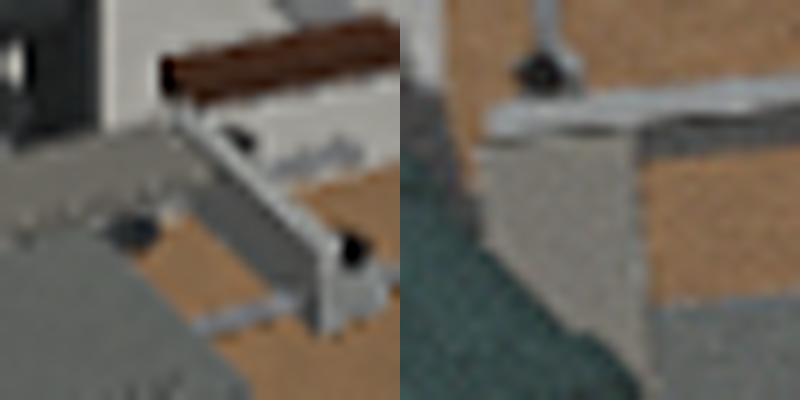

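Gauge contact felt: 4.5 N, tool stalled, gauge not moved. Backing off, then a final look at the fence side.

Emit:
servo_tool(motion="0 0.003 0 0 255; 0 0.01 0 0 255; 0 0.015 0 0 255; 0 0 -0.04 0 255; 0 0.01 -0.05 0 255; 0 0 -0.05 0 255; 0.03 0.01 -0.03 0 255; 0 0 0 0 255")

```text
time_s: 36.9
ee_pos: [0.4495, 0.0446, 0.2253]
ee_rot: [[0.046, -0.999, 0.004], [-0.999, -0.046, 0.002], [-0.002, -0.004, -1.0]]
ft_force: [0.2, -0.1, 0.3]
width: -0.0001
```

```bash
python3 mg.py 24
```

```text
t 36.9 local [-0.1663  0.0341  0.2253] yaw x-axis -87.34 zax [ 0.0041  0.0024 -1.    ] F [ 0.17 -0.09  0.29] w -0.0001 q [-1.05  0.49  1.17  2.24 -0.65  0.81 -0.96]
```

View pics/t24c.png

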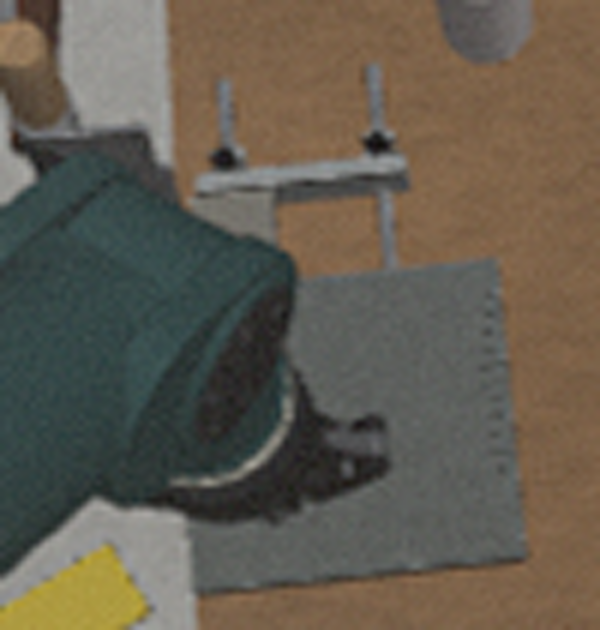

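View pics/s24c.png

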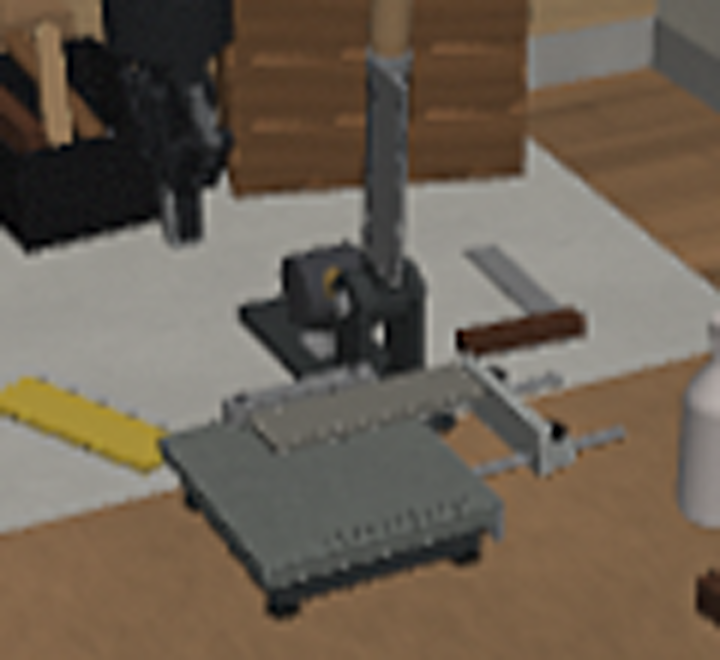

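Emit:
servo_tool(motion="0.007 -0.053 0 -0.2 255; 0.013 -0.053 0 0 255; 0 0 0.05 0 255; 0 0 0.05 0 255; 0 0 0.04 0 255; 0 0 0.02 0 255; 0 0 0.01 0 255; 0 0 0 0 255")

```text
time_s: 38.0
ee_pos: [0.5558, 0.032, 0.0526]
ee_rot: [[0.054, -0.999, -0.002], [-0.999, -0.054, 0.0], [-0.0, 0.002, -1.0]]
ft_force: [-0.6, 0.2, 0.7]
width: -0.0003
```

```bash
python3 mg.py 25
```

```text
t 38.0 local [-0.0607  0.0161  0.0526] yaw x-axis -86.93 zax [-2.e-03  2.e-04 -1.e+00] F [-0.6   0.21  0.71] w -0.0003 q [-0.65  0.81  0.76  2.12 -1.01  0.63 -0.68]
```

View pics/s25c.png

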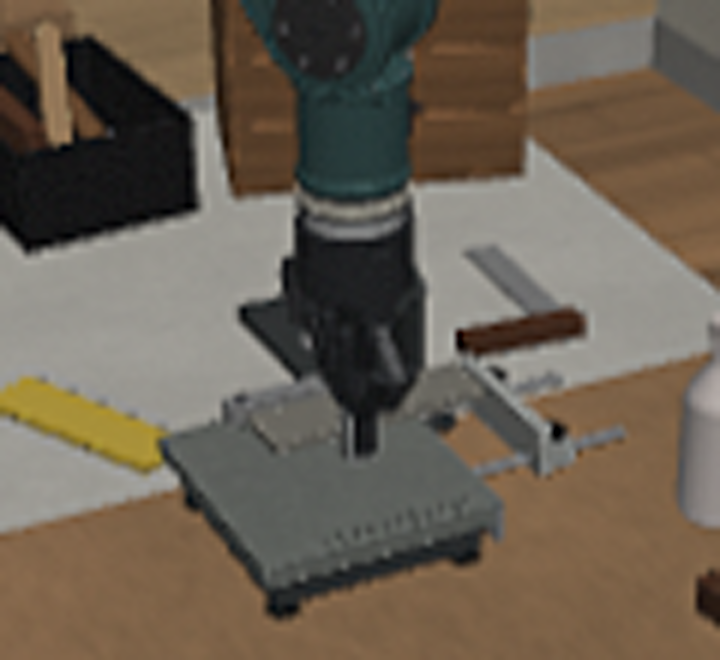

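Push gently: 22 mm in small steps, then feel.

Emit:
servo_tool(motion="-0.006 0 0 0 255; -0.006 0 0 0 255; -0.005 0 0 0 255; -0.003 0 0 0 255; -0.002 0 0 0 255; 0 0 0 0 255; 0 0 0 0 255")

```text
time_s: 38.98
ee_pos: [0.5553, 0.0534, 0.0536]
ee_rot: [[0.053, -0.999, 0.0], [-0.999, -0.053, -0.0], [0.0, -0.0, -1.0]]
ft_force: [-0.6, 0.1, 0.2]
width: -0.0002
```

```bash
python3 -c "
from rep import *
S=rep()"
```

```text
t 38.98 local [-0.0602  0.0375  0.0536] yaw x-axis -86.97 zax [ 0.e+00 -3.e-04 -1.e+00] F [-0.57  0.07  0.24] w -0.0002 q [-0.69  0.81  0.77  2.12 -1.01  0.63 -0.72]
```

Emit:
servo_tool(motion="-0.001 0 0 0 255; -0.001 0 0 0 255; 0 0 0 0 255")

```text
time_s: 39.35
ee_pos: [0.5552, 0.0558, 0.0536]
ee_rot: [[0.054, -0.999, 0.0], [-0.999, -0.054, 0.0], [-0.0, -0.0, -1.0]]
ft_force: [0.5, -0.3, -1.0]
width: 0.0001
```

```bash
python3 -c "
from rep import *
S=rep()"
```

```text
t 39.35 local [-0.0601  0.0399  0.0536] yaw x-axis -86.93 zax [ 0.  0. -1.] F [ 0.53 -0.26 -0.95] w 0.0001 q [-0.7   0.81  0.77  2.12 -1.01  0.63 -0.72]
```

Emit:
servo_tool(motion="-0.001 0 0 0 255; -0.0008 0 0 0 255; 0 0 0 0 255")

```text
time_s: 39.72
ee_pos: [0.5552, 0.0561, 0.0537]
ee_rot: [[0.052, -0.999, 0.001], [-0.999, -0.052, -0.002], [0.002, -0.001, -1.0]]
ft_force: [0.4, -4.3, -0.0]
width: 0.0003
```

```bash
python3 -c "
from rep import *
S=rep()"
```

```text
t 39.73 local [-0.0601  0.0402  0.0537] yaw x-axis -87.0 zax [ 7.0e-04 -2.2e-03 -1.0e+00] F [ 0.39 -4.28 -0.04] w 0.0003 q [-0.7   0.81  0.77  2.12 -1.01  0.63 -0.72]
```

Same stop position (0.0402), so the strip is flush with the fence. Retreating clear for the final look.

Emit:
servo_tool(motion="0.003 0 0 0 255; 0.012 0 0 0 255; 0.01 0 -0.03 0 255; 0 0.02 -0.06 0 255; 0.02 0.02 -0.06 0 255; 0.05 0.02 -0.04 0 255; 0.05 0.02 0 0 255; 0.06 0 0 0 255; 0.06 0 0 0 255; 0.06 0 0 0 255")

```text
time_s: 40.98
ee_pos: [0.4949, -0.2684, 0.2368]
ee_rot: [[0.054, -0.999, 0.001], [-0.999, -0.054, 0.001], [-0.001, -0.001, -1.0]]
ft_force: [0.2, 0.4, -0.0]
width: 0.0003
```

Emit:
servo_tool(motion="0.06 0 0 0 255; 0.06 0 0 0 255; 0 0 0 0 255; 0 0 0 0 255")

```text
time_s: 41.48
ee_pos: [0.5008, -0.3863, 0.2363]
ee_rot: [[0.052, -0.999, -0.0], [-0.999, -0.052, 0.002], [-0.002, 0.0, -1.0]]
ft_force: [-0.9, 0.9, -0.9]
width: 0.0003
```

```bash
python3 mg.py 26
```

```text
t 41.48 local [-0.137  -0.3989  0.2363] yaw x-axis -87.01 zax [-4.0e-04  1.7e-03 -1.0e+00] F [-0.91  0.91 -0.86] w 0.0003 q [-0.02  0.65  0.95  1.85 -0.63  0.98 -0.32]
```

View pics/top26.png

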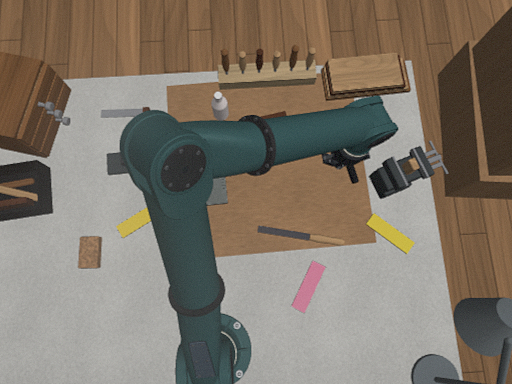

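View pics/t26c.png

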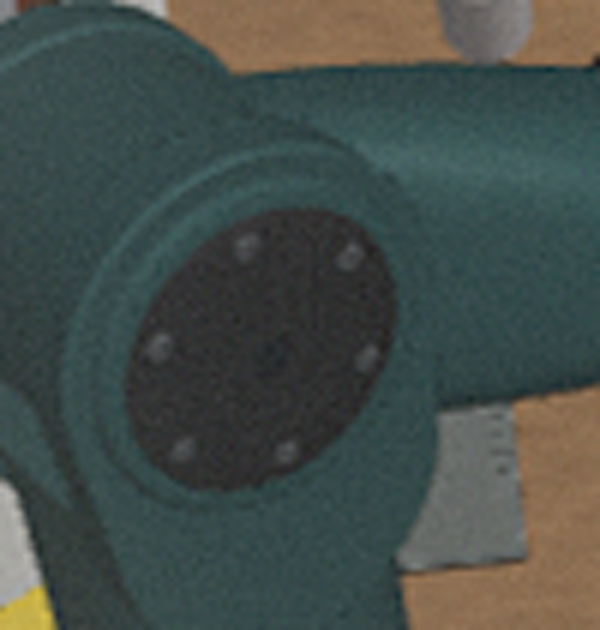

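View pics/s26c.png

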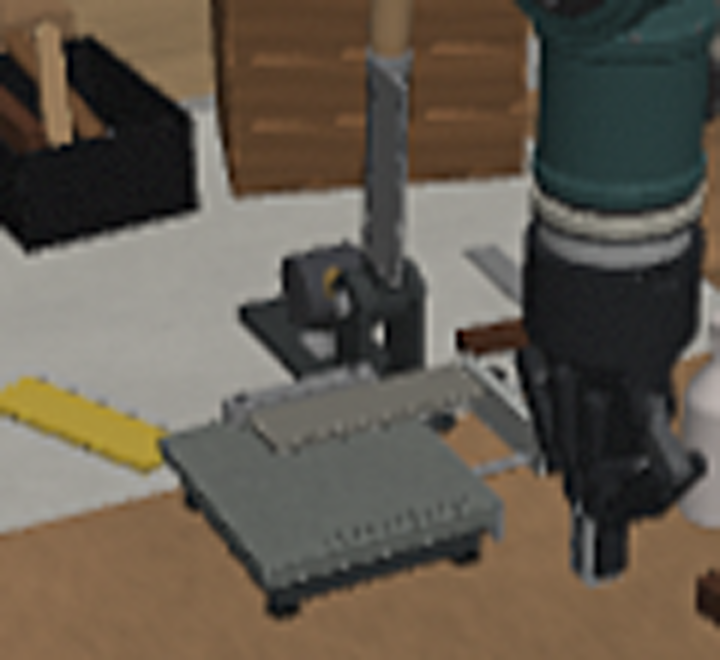

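The elbow hides the shear from the top camera, so I'll move the tool to the left side, as at the start, for a clear check.

Emit:
servo_tool(motion="0 0 -0.05 0 255; 0 0.01 -0.05 0 255; -0.03 0.02 -0.05 0 255; -0.06 0 0 0 255; -0.06 0 0 0 255; -0.06 0 0 0 255; -0.06 0 0 0 255; -0.06 0 0 0 255; -0.06 0 0 0 255; -0.06 0 0 0 255")

```text
time_s: 42.82
ee_pos: [0.446, 0.0647, 0.3864]
ee_rot: [[0.057, -0.998, -0.001], [-0.998, -0.057, 0.003], [-0.003, 0.001, -1.0]]
ft_force: [1.3, -0.5, -0.1]
width: -0.0003
```

Emit:
servo_tool(motion="-0.06 0 0 0 255; -0.06 0 0 0 255; -0.06 0 0 0 255; -0.06 0 0 0 255; -0.06 0 0 0 255; -0.06 0 0 0 255; -0.06 0 0 0 255; -0.06 0 0 0 255; 0 0 0 0 255; 0 0 0 0 255")

```text
time_s: 44.08
ee_pos: [0.4203, 0.5407, 0.3861]
ee_rot: [[0.055, -0.998, -0.001], [-0.998, -0.055, -0.002], [0.001, 0.001, -1.0]]
ft_force: [-0.5, -0.5, 0.8]
width: -0.0001
```

```bash
python3 mg.py 27
```

```text
t 44.08 local [-0.1701  0.5311  0.3861] yaw x-axis -86.82 zax [-8.0e-04 -1.5e-03 -1.0e+00] F [-0.47 -0.47  0.84] w -0.0001 q [-1.6   0.6   1.06  1.56 -0.54  1.3  -1.99]
```

View pics/top27.png

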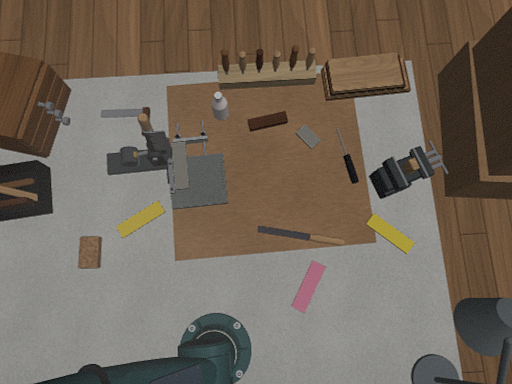

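View pics/t27c.png

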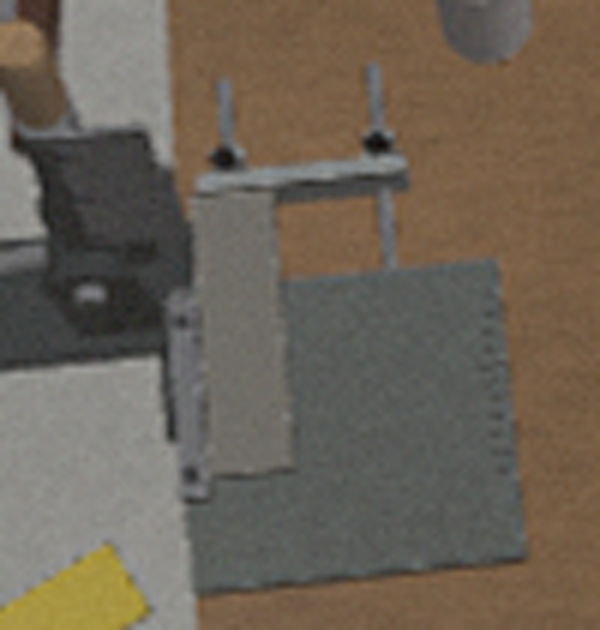

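The strip lies along the fence (205,390) with its end at the gauge (235,190). One numeric check of the strip pose, the gauge position against the start, and the bystanders.

Run:
```python
from rep import *
import edges
b=cv2.imread('pics/top27.png');a=cv2.imread('pics/top0.png')
def lw(x,y,z): return np.array([*(t+np.array([x*c-y*s,x*s+y*c])),z])
for nm,A,B,ax in(('-y side',(-.105,.044),(-.01,.044),1),('tail',(-.111,.047),(-.111,.087),0),('-y side over gap',(0.0,.044),(.04,.044),1)):
    p,r=edges.edge('top',b,lw(*A,.058),lw(*B,.058),half=2.5)
    W=loc(np.array([onz('top',*q,.058) for q in p]));k=np.polyfit(W[:,1-ax],W[:,ax],1);print(nm,np.median(W[:,ax]).round(4),'slope',k[0].round(4))
# gauge shift: compare patches (knobs/rods & right part)
ga=cv2.cvtColor(a,6).astype(np.float32);gb=cv2.cvtColor(b,6).astype(np.float32)
for nm,(x0,y0,x1,y1) in dict(gauge=(189,128,212,148),offcut=(292,120,325,152),glue=(208,86,234,122),blank=(244,106,292,136),cork=(74,230,106,272),rasp=(252,220,348,250),square=(98,102,140,120),screw=(332,124,362,188)).items():
    sh,resp=cv2.phaseCorrelate(ga[y0:y1,x0:x1].copy(),gb[y0:y1,x0:x1].copy());print(nm,np.round(sh,2),round(resp,2))
```

```text
-y side 0.0456 slope -0.0197
tail -0.1085 slope -0.0417
-y side over gap 0.0448 slope 0.1174
gauge [-0.3  -0.12] 0.98
offcut [-0.13 -0.09] 1.05
glue [ 0.56 -0.08] 0.94
blank [ 0.13 -0.01] 0.93
cork [0.1  0.62] 0.96
rasp [-0.08 -0.01] 1.0
square [0.37 0.18] 0.82
screw [-0.02 -0.14] 1.05
```

Run:
```python
from rep import *
import edges
fr={n:[grab_frame(n)[0][:,:,::-1].astype(np.float32) for _ in range(8)] for n in('top','side')}
A={n:np.mean(v,0) for n,v in fr.items()}
def lw(x,y,z): return np.array([*(t+np.array([x*c-y*s,x*s+y*c])),z])
for n,nm,P,Q,ax,z in(('top','-y side',(-.107,.0455),(.045,.0455),1,.058),('top','-y side bed',(-.107,.0455),(-.005,.0455),1,.058),('top','tail',(-.1085,.047),(-.1085,.087),0,.058),('top','fence/strip',(-.105,.091),(-.015,.091),1,.058),('top','bed y-75',(-.165,-.075),(-.005,-.075),1,.05),('top','bed front',(-.171,-.07),(-.171,.085),0,.05),
  ('side','-y side',(-.107,.0435),(.03,.0435),1,.050),('side','tail',(-.111,.047),(-.111,.087),0,.058)):
    p,r=edges.edge(n,A[n],lw(*P,z),lw(*Q,z),half=2,num=60,lo=.03,hi=.97)
    W=loc(np.array([onz(n,*q,z) for q in p]))
    vx,vy,x0,y0=cv2.fitLine(W[:,:2].astype(np.float32),cv2.DIST_HUBER,0,.0005,.01).ravel()
    print(n,nm,np.median(W[:,ax]).round(4),'slope',(vy/vx if ax else vx/vy).round(4),'res',r.round(2))
for n in A:
    x0,y0,x1,y1=(165,135,200,195) if n=='top' else (230,155,290,180)
    crop(A[n].astype(np.uint8),x0,y0,x1,y1,10,f'pics/{n}28c.png')
```

```text
top -y side 0.0455 slope -0.0135 res 0.4
top -y side bed 0.0463 slope -0.0151 res 0.37
top tail -0.1085 slope -0.0319 res 0.2
top fence/strip 0.0926 slope -0.0858 res 0.7
top bed y-75 -0.075 slope -0.0035 res 0.28
top bed front -0.1726 slope 0.0005 res 0.32
side -y side 0.0581 slope -0.0554 res 0.57
side tail -0.1098 slope -0.0691 res 0.13
```

View pics/top28c.png

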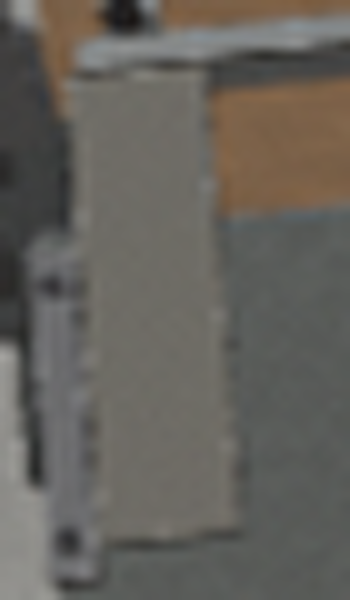

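View pics/side28c.png

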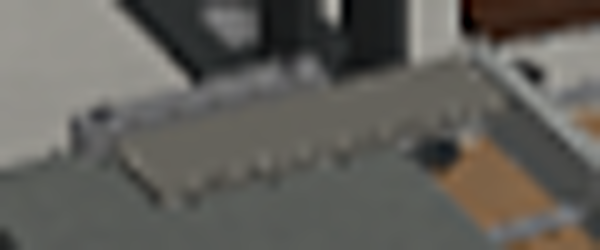

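```bash
python3 -c "
from workcell import *
print(get_state()['time_s']);print(close_job())"
```

```text
44.975
the job is handed in; nothing more can be done
None
```

I finished the job and handed it in at about 45 s; no verdict came back, so the result rests on my own checks.

**Blade arm:** I raised it held in the fingers, past balance, and eased it back onto the buffer at about 1.49 rad. At contact the pull at the handle reversed from +1.6 to −2.8 N. I then let go, and the arm was still standing open in the last views.

**Strip:** I laid it flat on the bed and pushed it against the fence twice. Both pushes stopped at the same place with about 4.4 N. Between them I pushed its tail until the end met the gauge at about 4.5 N, below the 9 N at which the gauge gives way.

**Last checks:**
- **Gauge and other things:** comparing the top picture with the first one, the gauge moved about 0.3 px, roughly 1 mm. The bystanders moved no more than 0.6 px, about 2 mm.
- **Robot:** it ended well clear of everything.
- **Strip pose:** the top camera put the strip's near side at 45.5 mm (44 expected), within calibration and edge error. Its tail was at −108.5 mm, which agrees with the push.
- **Strip angle:** the edge measurements disagreed. The top camera gave −0.014 rad from the side and +0.03 rad from the tail. The side-camera edges were poorer still and I did not rely on them. I took the strip as flush on the strength of the two matching fence contacts.

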